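Get the boxed-in sample jar onto the balance

ROBOT

A 6-joint arm with a two-finger parallel gripper is mounted at the origin on the work surface. World frame = base frame: x ahead of the robot, y to its left, z up, the work surface at z = 0. Lengths are in m, angles in rad, forces in N, time in s.
With the tool pointing down it reaches from about 0.3 to 0.775 m from the base axis. Payload 14.6 kg.
Tool frame: the origin (TCP) lies where the fingers leave the gripper's body, on its centre line; the fingertips stand 97 mm ahead of it and the grasp point (between the pads) lies 78 mm ahead of it (ctrl.finger_overhang is the distance from the TCP to the fingertips, in m); z points along the fingers, y is the direction in which the jaws open and shut (so a half turn about z gives the same grasp; the last joint's range is limited). The gripper opens to 94 mm and grips with 3 to 60 N. Pads are 16 mm wide; open, the fingers measure 119 mm over their backs; the gripper's body (75 mm by 177 mm) begins 78 mm behind the grasp point.
Start: joints at [-1.339, 0.3, 1.521, -0, 1.321, -0.067], TCP at [0.162, -0.526, 0.303] pointing down, gripper open.
Joint ranges: [-3.03, 3.03], [-0.79, 2.21], [0.23, 2.52], [-1.04, 4.18], [0, 3.07], [-2.55, 2.55]. Speed limits (rad/s): [2.22, 2.22, 2.57, 3.14, 3.14, 3.14].

INTERFACE

Orientations are given as [roll, pitch, yaw] about the fixed x, y, z axes, in that order (R = Rz(yaw) Ry(pitch) Rx(roll)).
In Python, from station import ctrl, imaging, hand_in gives the robot as it stands.
- The arm moves only by the shell command python3 -m pendant 'ROWS' [FORCE]. ROWS is JSON, a list of rows, each a list of 7 numbers: the shift along the tool's x, y, z normalised to -1 to 1, where 1 is 120 mm, then the turn, a rotation vector about the tool's x, y, z normalised to -1 to 1, where 1 is 30 degrees, then the closure, from -1 (fully open) to 1 (shut). A call has 1 to 10 rows; each row shifts and turns the commanded pose from where the row before left it, along the tool's axes as they then stand; what a row does not reach is not made up. A row lasts 1/12 s, in which the tool goes at most 41.7 mm and 7.16 degrees, less where a joint would pass 70% of its speed; a pose out of reach is approached as far as the arm can. A call with a number of a shift or a turn outside -1 to 1 is refused whole. A call with a gripper value outside its range is refused whole. The fingers move at their own pace and stop on an object; FORCE is the grip in N (left out, the last holds). Time passes only in rows, so rows that do not move let the fingers close. It gives the time, the measured TCP pose, the force and the opening at its end, in the units of the state.
- ctrl.get_obs(): the state, without advancing time (a new reading comes with each control period).
- imaging.camera(name): name is "scene" or "top" or "wrist"; returns a dict with "image" (384x512x3 uint8, red, green, blue), "mtx" (3x3 intrinsics, pixels), "k1" (the pictures are not rectified: a ray, as slopes to the right and down, at radius r is drawn at 1 + k1 r^2 times it, then the intrinsics apply), "rvec" (rotation vector, rad) and "tvec" (3), from world to camera coordinates, as OpenCV has them. Camera axes: x right, y down, z forward; pixel columns grow to the right and rows downward; lengths in m; the calibration is good to about 2 mm. A picture is of the moment at which its call begins. There is no depth.
- hand_in(): hands the job in, once; it reports no verdict.
The state is a dict: "time_s": time; "qpos": joint angles; "joint_vel": joint speeds; "tau": joint torques, N m; "ee_pos": TCP position; "eef_rot": TCP orientation; "force": force on the tool from outside, world axes, zero at the start; "moment": the same for the moment, N m; "grip_width": finger opening in m.
Only numpy, scipy, OpenCV 4.12 (cv2) and the standard library are available. Lean on these libraries where they do the work, as an engineer would, in place of code of your own. Each camera call takes 0.05 s, during which the arm holds its last target.

TASK

The squat sample jar at the back of the blue tray is boxed in by three taller containers: first stand all three on the black rubber mat, then set the jar in the middle of the balance pan, and only then put each container back in the tray on the very spot where it stood at the start. Keep everything upright, set things down rather than drop them, and leave the dish stack, the tube rack and the burner alone.

Things in the scene. Friction and masses are not known exactly. Their poses are not given: they have to be found in the camera images.
- round_bottle: loose round amber glass bottle with a black cap, 150 mm tall: body 58 mm across up to 92 mm, shoulder tapering to a 31 mm neck at 111 mm, cap 37 mm across from 126 to 150 mm. 0.25 to 0.5 kg. Origin at the centre of its underside, z up. Lift it by the cap. One of three containers that start around the jar; which stands where varies
- square_bottle: loose white plastic bottle of square section with a grey cap, 136 mm tall: body 52 x 52 mm up to 84 mm (sides along its x and y), shoulder to 94 mm, neck 30 mm across, round cap 35 mm across from 112 to 136 mm. 0.17 to 0.35 kg. Origin at the centre of its underside, z up. Lift it by the cap. Second of the three containers
- canister: loose plain metal canister, a straight cylinder 56 mm across and 120 mm tall with a flat top; the lid does not come off. 0.2 to 0.42 kg. Origin at the centre of its underside, z up. Third of the three containers
- jar: loose squat round sample jar with a fixed white lid, a straight cylinder 56 mm across and 48 mm tall. 0.11 to 0.23 kg. Origin at the centre of its underside, z up. It starts about 66 mm from each of the three containers (centre to centre), one on the robot's side (tray -x) of it and one on either hand (tray +y and -y), so there is no room for fingers beside it until they are gone
- tray: fixed blue tray, 200 mm (x) by 250 mm (y), floor 6 mm above the bench, rim 6 mm thick and 16 mm high. Origin at the centre of its underside. Four flat light grey round marks 62 mm across on the floor, in the tray's frame: jar at (30, 0) mm; the containers at (30, 66), (30, -66) and (-36, 0) mm, in varying order and up to 3 mm off
- mat: fixed black ribbed rubber mat, the side area: 300 mm (along its x) by 170 mm (y), 4 mm thick. Origin at the centre of its underside. It lies on one side of the tray, the balance on the other; which side varies
- balance: fixed white laboratory balance, with a round steel pan 120 mm across, its flat top 60 mm above the bench; rigid, the pan does not sink. Origin on the bench straight below the pan's centre. Housing 150 mm wide (y), from 125 mm in front (-x) to 75 mm behind the pan's centre, 50 mm high
- dish_stack: bystander: stack of six pale round dishes, 90 mm across and 82 mm tall, beyond the tray. Origin at the centre of its underside
- tube_rack: bystander: green wire rack of metal-capped test tubes, 90 x 200 mm and 110 mm tall, beyond the work on the right. Origin at the centre of its underside
- burner: bystander: small metal gas burner without hose, foot 84 mm across, 135 mm tall, beyond the work on the left. Origin at the centre of its underside
There are look-alikes about, which are no part of the job. Leave any green look-alike of the jar alone.

How it is judged:
On the way, in this order (a step that is already met when the one before it is completed fails the run):
1. all three containers stand on the mat while the jar is still at its place in the tray (x of round_bottle in the frame of mat between -0.125 and 0.125 m and y of round_bottle in the frame of mat between -0.06 and 0.06 m and z of each of round_bottle, square_bottle, canister in the frame of mat below 0.008 m and angle between each of round_bottle, square_bottle, canister's own z axis and vertical below 0.1 rad and x of square_bottle in the frame of mat between -0.125 and 0.125 m and y of square_bottle in the frame of mat between -0.06 and 0.06 m and x of canister in the frame of mat between -0.125 and 0.125 m and y of canister in the frame of mat between -0.06 and 0.06 m and distance of jar from where it was at the start of the episode below 0.025 m), for 0.2 s.
2. the jar stands in the middle of the balance pan while the containers are still on the mat (x of round_bottle in the frame of mat between -0.125 and 0.125 m and y of round_bottle in the frame of mat between -0.06 and 0.06 m and z of each of round_bottle, square_bottle, canister in the frame of mat below 0.008 m and angle between each of round_bottle, square_bottle, canister, jar's own z axis and vertical below 0.1 rad and x of square_bottle in the frame of mat between -0.125 and 0.125 m and y of square_bottle in the frame of mat between -0.06 and 0.06 m and x of canister in the frame of mat between -0.125 and 0.125 m and y of canister in the frame of mat between -0.06 and 0.06 m and horizontal distance between jar and balance below 0.015 m and z of jar in the frame of balance between 0.056 and 0.065 m), for 0.2 s.
At the end, for the whole second after the job is handed in: the jar stands upright on the balance pan, its centre within 15 mm of the pan's centre; each of the three containers stands upright within 15 mm of the very spot where it was at the start; all are released and at rest (horizontal distance between jar and balance below 0.015 m and z of jar in the frame of balance between 0.056 and 0.065 m and angle between each of jar, round_bottle, square_bottle, canister's own z axis and vertical below 0.1 rad and linear speed of each of jar, round_bottle, square_bottle, canister below 0.02 m/s and angular speed of each of jar, round_bottle, square_bottle, canister below 0.2 rad/s and distance of each of round_bottle, square_bottle, canister from where it was at the start of the episode below 0.015 m); the robot touches nothing.
It fails at once if a container or the jar is tipped by more than 30 degrees (angle between any of round_bottle, square_bottle, canister, jar's own z axis and vertical above 0.52 rad).
It fails at once if a container or the jar is dropped (falls free of the fingers faster than 0.6 m/s, about 18 mm) ((linear speed of round_bottle above 0.6 m/s and contact force between round_bottle and the fingers below 0.1 N) or (linear speed of square_bottle above 0.6 m/s and contact force between square_bottle and the fingers below 0.1 N) or (linear speed of canister above 0.6 m/s and contact force between canister and the fingers below 0.1 N) or (linear speed of jar above 0.6 m/s and contact force between jar and the fingers below 0.1 N)).
It fails at once if the dish stack, tube rack or burner is moved by more than 20 mm (distance of any of dish_stack, tube_rack, burner from where it was at the start of the episode above 0.02 m).
It also fails if it takes over 144 s, if anything falls off the work surface, if the arm or the gripper's body presses on something with over 40 N, if the wrist force passes 120 N, or if a joint passes its speed limit or range.

## Working session

There is one attempt and no reset: what is moved stays moved. The work goes in short steps, Python scripts to look and compute and a shell command to move; the robot and the scene stay as the last step left them, time stands still between calls to the robot, and variables do not carry over. Pictures are saved under pics/ and viewed, and the job is handed in when it is done.

```bash
ls; mkdir -p pics; python3 - <<'E'
from station import ctrl, imaging
import cv2
print(ctrl.get_obs(), ctrl.finger_overhang)
for n in ["scene","top","wrist"]:
    c=imaging.camera(n); cv2.imwrite(f"pics/{n}0.png",c["image"][:,:,::-1]); print(n,c["mtx"].tolist(),c["k1"],c["rvec"],c["tvec"])
E
```

```text
pics
{'time_s': 0.0, 'qpos': array([-1.33858123e+00,  3.00481975e-01,  1.52154299e+00,  3.50594882e-06,
        1.32071893e+00, -6.65939319e-02]), 'joint_vel': array([ 0.00025309, -0.00041556, -0.00055389,  0.00047772,  0.00122848,
       -0.00037006]), 'tau': array([-1.25416813e-03, -5.31805193e+01, -3.52731764e+01,  7.07485783e-02,
        2.44888442e-02, -9.16751560e-05]), 'ee_pos': array([ 0.16187871, -0.5254907 ,  0.30209642]), 'eef_rot': array([-3.14044419e+00, -7.99973385e-05,  2.98808114e-01]), 'force': array([-0.53702834,  0.37262233, -0.29488546]), 'moment': array([ 0.05364679,  0.00406779, -0.02230974]), 'grip_width': 0.09417153781884648} 0.0972
scene [[387.3692267773651, 0.0, 260.91629916007815], [0.0, 387.3692267773651, 188.97122295108312], [0.0, 0.0, 1.0]] -0.026368496154992954 [ 1.72020414  2.08095994 -0.65560601] [ 0.09510493 -0.47119833  1.26881007]
top [[411.72554809330825, 0.0, 252.41931089295784], [0.0, 411.72554809330825, 184.83287130582457], [0.0, 0.0, 1.0]] 0.022806277737628194 [ 2.1862452  -2.15320941  0.07787523] [-0.00548743  0.60484963  1.06512351]
wrist [[276.29649150896074, 0.0, 252.31934448889814], [0.0, 276.29649150896074, 191.82796069955083], [0.0, 0.0, 1.0]] -0.06899187030585033 [-2.3519305   1.73748629  0.22865587] [-0.54958673 -0.02749924  0.39236644]
```

View pics/scene0.png

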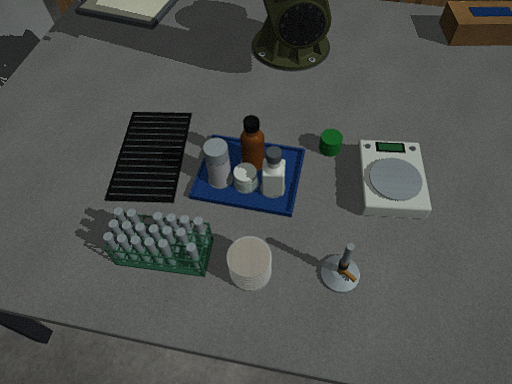

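View pics/top0.png

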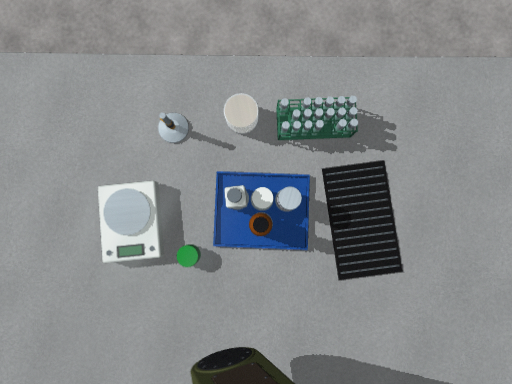

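View pics/wrist0.png

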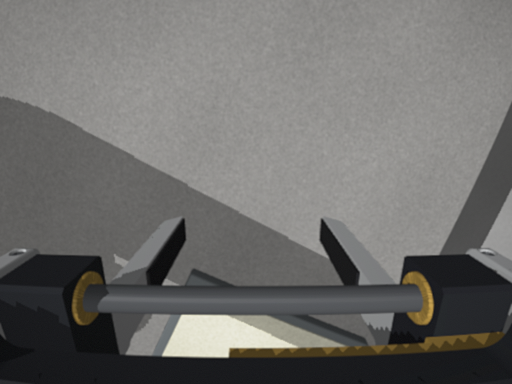

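The scene view shows the canister (216,160), round bottle (252,140), square bottle (274,172), jar (246,178), mat (150,155) and balance (396,180). The top view has tray (262,211), square bottle at +y (236,195), jar (262,198), canister at -y (289,198), round bottle on the robot side (261,225), mat (362,220) and pan (127,212). The look-alike is green, at top (188,256).

```bash
cat > h.py <<'E'
from station import ctrl, imaging
import cv2, numpy as np
def cam(n): return imaging.camera(n)
def rays(c,px):
    K=c["mtx"]; px=np.atleast_2d(np.array(px,float))
    d=np.array([c["k1"],0,0,0,0.])
    # drawn = undist*(1+k1 r^2): opencv model
    u=cv2.undistortPoints(px.reshape(-1,1,2),np.array(K),d).reshape(-1,2)
    R,_=cv2.Rodrigues(np.array(c["rvec"])); t=np.array(c["tvec"]).ravel()
    D=np.c_[u,np.ones(len(u))]@R; return -R.T@t, D/np.linalg.norm(D,axis=1,keepdims=True)
def onz(c,px,z):
    o,D=rays(c,px); return o+D*((z-o[2])/D[:,2])[:,None]
def tri(c1,p1,c2,p2):
    o1,d1=rays(c1,p1);o2,d2=rays(c2,p2);d1=d1[0];d2=d2[0]
    A=np.c_[d1,-d2]; s=np.linalg.lstsq(A,o2-o1,rcond=None)[0]
    a=o1+s[0]*d1;b=o2+s[1]*d2; return (a+b)/2,np.linalg.norm(a-b)
def proj(c,P):
    return cv2.projectPoints(np.atleast_2d(np.array(P,float)),np.array(c["rvec"]),np.array(c["tvec"]),np.array(c["mtx"]),np.array([c["k1"],0,0,0,0.]))[0].reshape(-1,2)
def crop(img,x0,y0,x1,y1,s,name):
    im=cv2.resize(img[y0:y1,x0:x1],None,fx=s,fy=s,interpolation=cv2.INTER_CUBIC); cv2.imwrite("pics/"+name,im[:,:,::-1])
E
python3 - <<'E'
from h import *
t=cam("top"); s=cam("scene")
np.savez("c0.npz",t=t["image"],s=s["image"])
crop(t["image"],205,165,315,255,7,"t1.png"); crop(s["image"],185,110,310,220,5,"s1.png")
def blobs(c,m,n=3):
    k,l,st,ce=cv2.connectedComponentsWithStats(m.astype(np.uint8))
    return [(st[i],ce[i].round(1),(l==i)) for i in sorted(range(1,k),key=lambda i:-st[i,4])[:n]]
for nm,c in (("top",t),("scene",s)):
    im=c["image"].astype(int); h=cv2.cvtColor(c["image"],cv2.COLOR_RGB2HSV)
    blue=(h[...,0]>105)&(h[...,0]<130)&(h[...,1]>130)
    b=blobs(c,cv2.morphologyEx(blue.astype(np.uint8),cv2.MORPH_CLOSE,np.ones((3,3))),1)[0]
    ct=max(cv2.findContours(b[2].astype(np.uint8),0,2)[0],key=cv2.contourArea)
    hull=cv2.convexHull(ct); q=cv2.approxPolyDP(hull,6,True).reshape(-1,2); W=onz(c,q,.016)
    # min area rect in world at rim height
    Wh=onz(c,hull.reshape(-1,2),.016)[:,:2].astype(np.float32); print(nm,"tray",q.tolist(),cv2.minAreaRect(Wh*1000))
    bk=(im.max(2)<38)
    m=cv2.morphologyEx(bk.astype(np.uint8),cv2.MORPH_CLOSE,np.ones((9,9)))
    for st,ce,mm in blobs(c,m,4):
        ct=max(cv2.findContours(mm.astype(np.uint8),0,2)[0],key=cv2.contourArea)
        Wh=onz(c,cv2.convexHull(ct).reshape(-1,2),.004)[:,:2].astype(np.float32); print(nm,"black",st,ce,cv2.minAreaRect(Wh*1000))
E
```

```text
top tray [[217, 172], [308, 175], [307, 249], [214, 245]] ((539.2151489257812, -20.69165802001953), (249.2647247314453, 199.10072326660156), 88.67066192626953)
top black [ 322  161   80  119 7034] [361.4 220.1] ((518.8148193359375, -287.6806640625), (296.33355712890625, 167.98243713378906), 8.54808235168457)
top black [ 197  348   83   36 1107] [235.5 361.6] ((135.81411743164062, 34.39337921142578), (87.0504150390625, 212.4481964111328), 1.2002341747283936)
top black [253 218  16  14 173] [260.4 224.4] ((500.39727783203125, -19.275442123413086), (34.686214447021484, 40.20556640625), 0.9342014789581299)
top black [234 381   4   3  12] [235.5 382. ] ((94.57174682617188, 39.70314407348633), (4.932492733001709, 7.762355804443359), 1.1701503992080688)
scene tray [[304, 149], [290, 216], [190, 198], [204, 157], [265, 143]] ((542.898193359375, -21.363388061523438), (249.61831665039062, 206.38674926757812), 88.65267181396484)
scene black [ 105  112   87   91 5746] [149.8 157.8] ((518.845947265625, -289.390869140625), (300.2873840332031, 171.10105895996094), 8.556208610534668)
scene black [ 251    0   80   71 4253] [291.3  32.8] ((-77.68995666503906, -5.191253662109375), (410.25347900390625, 249.8181915283203), 2.6053383350372314)
scene black [ 104  212   78   58 1237] [137.3 240.5] ((765.6082763671875, -220.75184631347656), (128.48707580566406, 155.3863067626953), 1.1952035427093506)
scene black [   0   30   40   56 1147] [13.9 51.9] ((192.46807861328125, -872.7891235351562), (284.52099609375, 128.08270263671875), 32.75244903564453)
```

View pics/t1.png

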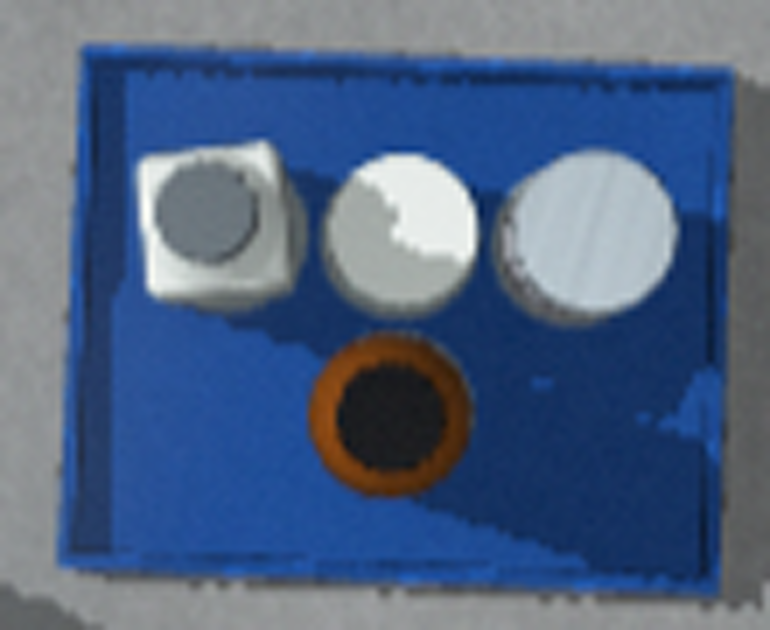

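View pics/s1.png

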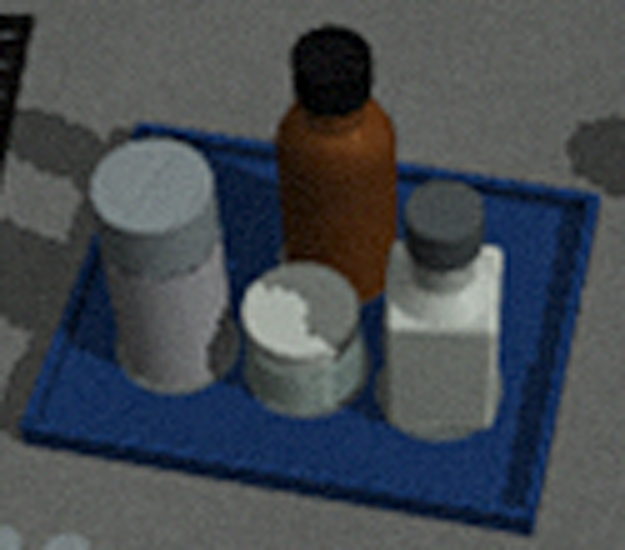

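The enlarged crops confirm it: the only white-lidded squat jar is at top (262,198), between the containers; the other jar is green, so it is left alone. Next I triangulate the tops.

```bash
python3 - <<'E'
from h import *
t=cam("top"); s=cam("scene")
T=dict(rb=(391,415),sq=(207,213),can=(597,236),jar=(403,232)); S=dict(rb=(332,48),sq=(446,208),can=(153,188),jar=(302,310))
H=dict(rb=.156,sq=.142,can=.126,jar=.054)
a=np.radians(-1.33);R=np.array([[np.cos(a),-np.sin(a)],[np.sin(a),np.cos(a)]])
for k in T:
    p=(np.array(T[k])+.5)/7-.5+[205,165]; q=(np.array(S[k])+.5)/5-.5+[185,110]
    P,e=tri(t,p,s,q); o=onz(t,p,H[k])[0]; o2=onz(s,q,H[k])[0]
    print(k,(P*1000).round(1),"gap",round(e*1000,1),"top@H",(o*1000).round(1),"scene@H",(o2*1000).round(1),"trayframe",((o[:2]-[.5395,-.0208])@R*1000).round(1))
# pan: circle in both
for nm,c,box in (("top",t,(95,175,165,270)),("scene",s,(350,130,440,225))):
    x0,y0,x1,y1=box; g=cv2.cvtColor(c["image"],cv2.COLOR_RGB2HSV)
    crop(c["image"],*box,6,f"pan_{nm}.png")
    print(nm,c["image"][212,127] if nm=="top" else c["image"][180,396], c["image"][240,105] if nm=="top" else c["image"][205,370])
E
```

```text
rb [503.2 -18.  161.3] gap 0.6 top@H [503.2 -18.3 156. ] scene@H [498. -19. 156.] trayframe [-36.3   1.7]
sq [569.9  45.3 142.9] gap 1.2 top@H [570.   44.7 142. ] scene@H [569.   45.7 142. ] trayframe [29.  66.2]
can [565.3 -88.2 122.7] gap 0.3 top@H [565.1 -88.1 126. ] scene@H [567.9 -87.  126. ] trayframe [ 27.2 -66.7]
jar [569.6 -22.3  53. ] gap 0.0 top@H [569.5 -22.3  54. ] scene@H [570.3 -22.1  54. ] trayframe [30.1 -0.8]
top [168 181 188] [230 234 231]
scene [107 116 118] [153 161 155]
```

View pics/pan_top.png

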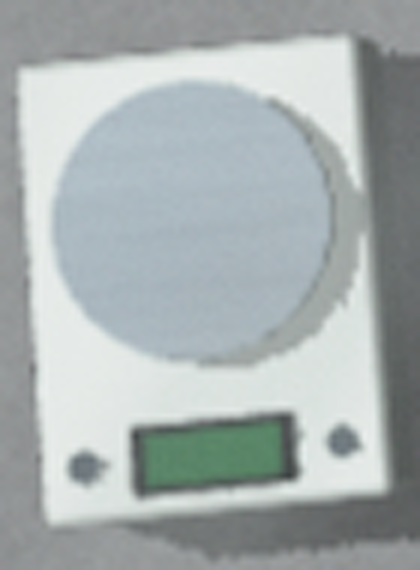

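View pics/pan_scene.png

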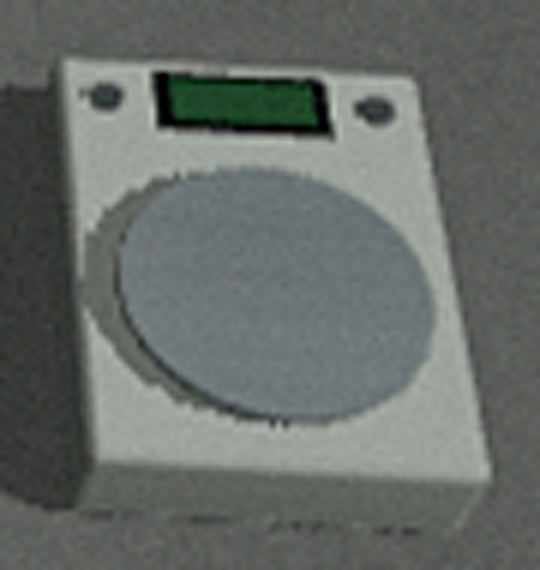

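Scene and top agree with the stated heights (measured round 161, square 143, canister 123, jar 53 mm, all tops). Next, the pan centre, and the first turn.

```bash
python3 - <<'E'
from h import *
t=cam("top"); s=cam("scene")
p=(np.array([192,222])+.5)/6-.5+[95,175]; q=(np.array([278,294])+.5)/6-.5+[350,130]
print(tri(t,p,s,q),onz(t,p,.06),onz(s,q,.06))
a=np.radians(8.55);R=np.array([[np.cos(a),-np.sin(a)],[np.sin(a),np.cos(a)]])
for x in (85,0,-85): print(R@[x,0]+[519,-288.5])
E
python3 -m pendant '[[0,0,0,0,0,0.19,-1],[0,0,0,0,0,0.19,-1],[0,0,0,0,0,0.19,-1],[0,0,0,0,0,0,-1],[0,0,0,0,0,0,-1]]' 25
```

```text
(array([0.52854532, 0.32569315, 0.05646732]), np.float64(0.0006901509936086335)) [[0.52850532 0.32419926 0.06      ]] [[0.53119796 0.32511149 0.06      ]]
[ 603.05535239 -275.86284312]
[ 519.  -288.5]
[ 434.94464761 -301.13715688]
time_s: 0.87
ee_pos: [0.1619, -0.5256, 0.3026]
eef_rot: [-3.142, 0.0, 0.003]
force: [-0.4, 0.5, 1.6]
grip_width: 0.094
```

```bash
python3 -m pendant '[[0.168,-0.182,0,0,0,0,-1],[0.168,-0.182,0,0,0,0,-1],[0.168,-0.182,0,0,0,0,-1],[0.168,-0.182,0,0,0,0,-1],[0.168,-0.182,0,0,0,0,-1],[0.168,-0.182,0,0,0,0,-1],[0.168,-0.182,0,0,0,0,-1],[0.168,-0.182,0,0,0,0,-1],[0.168,-0.182,0,0,0,0,-1],[0.168,-0.182,0,0,0,0,-1]]'; python3 -m pendant '[[0.168,-0.182,0,0,0,0,-1],[0.168,-0.182,0,0,0,0,-1],[0.168,-0.182,0,0,0,0,-1],[0.168,-0.182,0,0,0,0,-1],[0.168,-0.182,0,0,0,0,-1],[0.168,-0.182,0,0,0,0,-1],[0.168,-0.182,0,0,0,0,-1],[0.168,-0.182,0,0,0,0,-1],[0.168,-0.182,0,0,0,0,-1],[0,0,0,0,0,0,-1]]'
python3 - <<'E'
from h import *
c=cam("wrist"); cv2.imwrite("pics/w1.png",c["image"][:,:,::-1])
E
```

```text
time_s: 1.7
ee_pos: [0.3642, -0.3059, 0.3028]
eef_rot: [3.141, -0.0, 0.004]
force: [0.9, -0.1, -0.4]
grip_width: 0.0941
time_s: 2.53
ee_pos: [0.5469, -0.1073, 0.3023]
eef_rot: [-3.141, -0.0, 0.007]
force: [-1.2, 1.5, 0.1]
grip_width: 0.0941
```

View pics/w1.png

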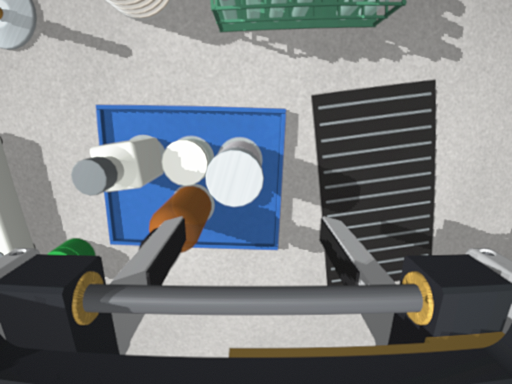

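The wrist view shows the canister top at (236,178), jar (188,160), square cap (94,176), and the mat clear at (378,180). I use it to check the canister position.

```bash
python3 - <<'E'
from h import *
c=cam("wrist"); 
print(onz(c,(236,178.5),.126),onz(c,(188,160),.054),onz(c,(94,176),.142), ctrl.get_obs()["ee_pos"])
E
```

```text
[[ 0.56375471 -0.09320632  0.126     ]] [[ 0.57081047 -0.03094771  0.054     ]] [[0.56908556 0.03695254 0.142     ]] [ 0.54502749 -0.10989957  0.30228774]
```

```bash
python3 -m pendant '[[0.175,-0.18,0,0,0,0,-1],[0,0,0,0,0,0,-1],[0,0,0,0,0,0,-1],[0,0,0,0,0,0,-1]]'
python3 - <<'E'
from h import *
c=cam("wrist"); crop(c["image"],60,90,320,260,3,"w2.png")
import pickle; pickle.dump(c,open("w2.pkl","wb"))
E
```

```text
time_s: 2.97
ee_pos: [0.5652, -0.0897, 0.3026]
eef_rot: [3.141, 0.0, 0.001]
force: [0.7, -0.3, 0.8]
grip_width: 0.094
```

View pics/w2.png

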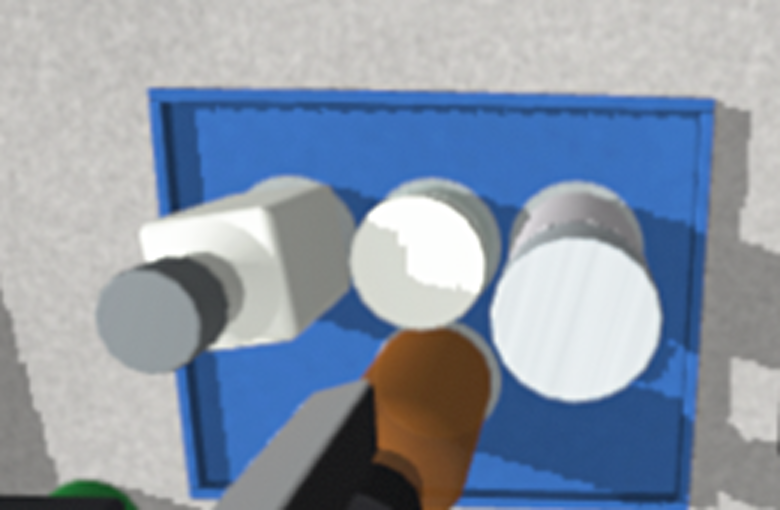

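The square cap top is at crop (149,316), jar lid (418,261) and canister top (577,320).

```bash
python3 - <<'E'
from h import *
import pickle; c=pickle.load(open("w2.pkl","rb"))
for p,z in (((149,316),.142),((418,261),.054),((577,320),.126)):
    print(onz(c,(np.array(p)+.5)/3-.5+[60,90],z)[0].round(4))
E
```

```text
[0.5712 0.0437 0.142 ]
[ 0.5701 -0.0244  0.054 ]
[ 0.5654 -0.0896  0.126 ]
```

Three cameras agree within about 2 mm. I descend on the canister and grip it.

```bash
python3 -m pendant '[[0,0,0.16,0,0,0,-1],[0,0,0.16,0,0,0,-1],[0,0,0.16,0,0,0,-1],[0,0,0.16,0,0,0,-1],[0,0,0.16,0,0,0,-1],[0,0,0.16,0,0,0,-1],[0,0,0,0,0,0,-1],[0,0,0,0,0,0,-1]]' && python3 -m pendant '[[0,0,0,0,0,0,1],[0,0,0,0,0,0,1],[0,0,0,0,0,0,1],[0,0,0,0,0,0,1],[0,0,0,0,0,0,1],[0,0,0,0,0,0,1],[0,0,0,0,0,0,1],[0,0,0,0,0,0,1]]' 30
```

```text
time_s: 3.68
ee_pos: [0.5653, -0.0895, 0.1874]
eef_rot: [-3.141, 0.001, -0.0]
force: [0.9, 0.5, 0.1]
grip_width: 0.0942
time_s: 4.35
ee_pos: [0.5659, -0.089, 0.1877]
eef_rot: [3.141, -0.0, 0.0]
force: [-1.3, -0.6, 1.9]
grip_width: 0.0555
```

```bash
python3 -m pendant '[[0,0,-0.06,0,0,0,1],[0,0,-0.13,0,0,0,1],[0,0,-0.13,0,0,0,1],[0,0.06,0,0,0,0,1],[0.03,0.12,0,0,0,0,1],[0.04,0.2,0,0,0,0,1],[0.04,0.2,0,0,0,0,1],[0.05,0.22,0,0,0,0,1],[0.05,0.22,0,0,0,0,1],[0.04,0.2,0,0,0,0,1]]' && python3 -m pendant '[[0.03,0.18,0,0,0,0,1],[0.03,0.1,0,0,0,0,1],[0,0.056,0,0,0,0,1],[0,0,0,0,0,0,1],[0,0,0,0,0,0,1],[0,0,0,0,0,0,1]]'
```

```text
time_s: 5.18
ee_pos: [0.5955, -0.2381, 0.2241]
eef_rot: [-3.141, 0.002, -0.0]
force: [-0.9, -0.6, -3.0]
grip_width: 0.0558
time_s: 5.68
ee_pos: [0.6029, -0.275, 0.2254]
eef_rot: [-3.141, 0.001, 0.001]
force: [-0.5, -0.0, -3.4]
grip_width: 0.0554
```

```bash
python3 - <<'E'
from h import *
c=cam("scene"); crop(c["image"],80,90,320,230,3,"s2.png")
E
```

```text
(no output)
```

View pics/s2.png

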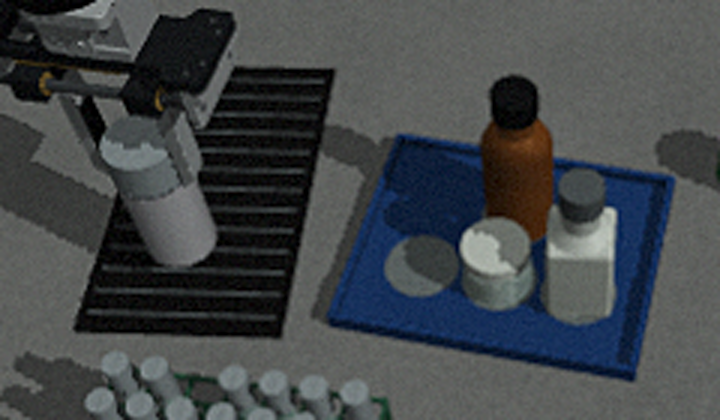

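The canister (crop 160,190) hangs upright over the mat, and its empty mark (crop 420,267) is visible in the tray. Now I lower it.

```bash
python3 -m pendant '[[0,0,0.1,0,0,0,1],[0,0,0.1,0,0,0,1],[0,0,0.06,0,0,0,1],[0,0,0.03,0,0,0,1],[0,0,0.02,0,0,0,1],[0,0,0.01,0,0,0,1],[0,0,0,0,0,0,1],[0,0,0,0,0,0,1]]'
```

```text
time_s: 6.4
ee_pos: [0.6032, -0.2757, 0.1878]
eef_rot: [3.141, -0.001, 0.0]
force: [-0.3, -0.8, -3.1]
grip_width: 0.0555
```

```bash
python3 -m pendant '[[0,0,0.008,0,0,0,1],[0,0,0.008,0,0,0,1],[0,0,0,0,0,0,1],[0,0,0,0,0,0,1]]'; python3 -m pendant '[[0,0,0.008,0,0,0,1],[0,0,0,0,0,0,1],[0,0,0,0,0,0,1]]'
```

```text
time_s: 6.73
ee_pos: [0.6031, -0.2757, 0.1857]
eef_rot: [3.141, -0.0, 0.0]
force: [0.4, -0.1, -3.0]
grip_width: 0.0552
time_s: 6.98
ee_pos: [0.6032, -0.2757, 0.1857]
eef_rot: [3.141, -0.001, 0.0]
force: [-3.0, 0.4, 6.0]
grip_width: 0.0553
```

```bash
python3 -m pendant '[[0,0,0,0,0,0,-1],[0,0,0,0,0,0,-1],[0,0,0,0,0,0,-1],[0,0,0,0,0,0,-1],[0,0,-0.1,0,0,0,-1],[0,0,-0.2,0,0,0,-1],[0,0,-0.25,0,0,0,-1],[0,0,-0.25,0,0,0,-1],[0,0,-0.15,0,0,0,-1],[0,0,0,0,0,0,-1]]' && python3 -m pendant '[[-0.084,-0.215,0,0,0,0,-1],[-0.084,-0.215,0,0,0,0,-1],[-0.084,-0.215,0,0,0,0,-1],[-0.084,-0.215,0,0,0,0,-1],[-0.084,-0.215,0,0,0,0,-1],[-0.084,-0.215,0,0,0,0,-1],[-0.084,-0.215,0,0,0,0,-1],[-0.084,-0.215,0,0,0,0,-1],[-0.084,-0.215,0,0,0,0,-1],[-0.084,-0.215,0,0,0,0,-1]]' && python3 -m pendant '[[0,0,0,0,0,0,-1],[0,0,0,0,0,0,-1],[0,0,0,0,0,0,-1]]'
python3 - <<'E'
from h import *
c=cam("wrist"); cv2.imwrite("pics/w3.png",c["image"][:,:,::-1])
import pickle; pickle.dump(c,open("w3.pkl","wb"))
c=cam("scene"); crop(c["image"],80,90,320,230,3,"s3.png")
E
```

```text
time_s: 7.82
ee_pos: [0.6036, -0.2759, 0.3046]
eef_rot: [3.138, -0.007, 0.0]
force: [1.2, 0.7, 1.4]
grip_width: 0.0938
time_s: 8.65
ee_pos: [0.5013, -0.0165, 0.2985]
eef_rot: [-3.142, 0.0, 0.0]
force: [-0.1, 0.8, 0.2]
grip_width: 0.0942
time_s: 8.9
ee_pos: [0.5023, -0.018, 0.2986]
eef_rot: [3.141, -0.0, 0.001]
force: [-0.2, -1.0, 0.5]
grip_width: 0.0942
```

View pics/w3.png

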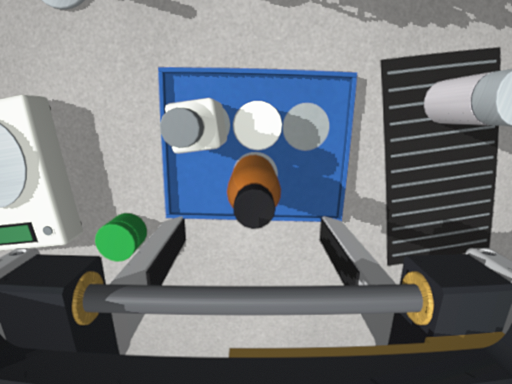

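View pics/s3.png

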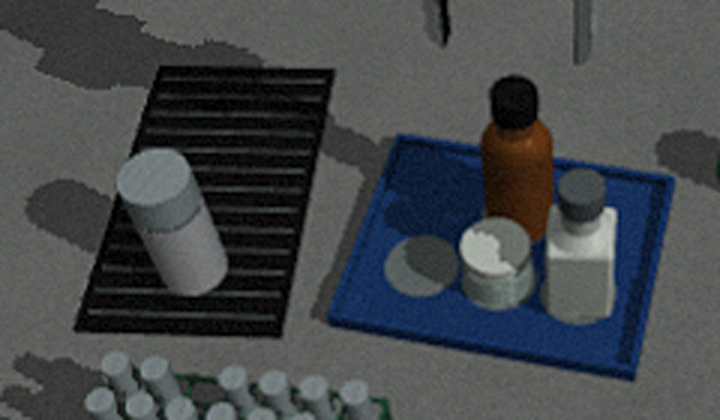

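The canister stands upright on the mat (scene crop 170,220); the wrist view has the round cap's top at (255,209), centred between the fingers.

```bash
python3 - <<'E'
from h import *
import pickle; c=pickle.load(open("w3.pkl","rb"))
print(onz(c,(255,208),.156),onz(c,(258,125),.054))
E
python3 -m pendant '[[0,0,0.12,0,0,0,-1],[0,0,0.12,0,0,0,-1],[0,0,0.12,0,0,0,-1],[0,0,0.12,0,0,0,-1],[0,0,0.1,0,0,0,-1],[0,0,0.06,0,0,0,-1],[0,0,0,0,0,0,-1],[0,0,0,0,0,0,-1]]'
```

```text
[[ 0.50177679 -0.02055089  0.156     ]] [[ 0.56917909 -0.02487507  0.054     ]]
time_s: 9.67
ee_pos: [0.5023, -0.0181, 0.2219]
eef_rot: [-3.142, 0.0, -0.0]
force: [0.9, 0.0, 1.0]
grip_width: 0.0938
```

```bash
python3 -m pendant '[[0,0,0,0,0,0,1],[0,0,0,0,0,0,1],[0,0,0,0,0,0,1],[0,0,0,0,0,0,1],[0,0,0,0,0,0,1],[0,0,0,0,0,0,1],[0,0,0,0,0,0,1],[0,0,0,0,0,0,1],[0,0,0,0,0,0,1]]' 30 && python3 - <<'E'
from h import *
c=cam("scene"); crop(c["image"],180,80,320,230,4,"s4.png")
E
```

```text
time_s: 10.42
ee_pos: [0.5022, -0.0177, 0.2218]
eef_rot: [3.141, -0.0, 0.0]
force: [0.5, -0.7, 0.7]
grip_width: 0.0375
```

View pics/s4.png

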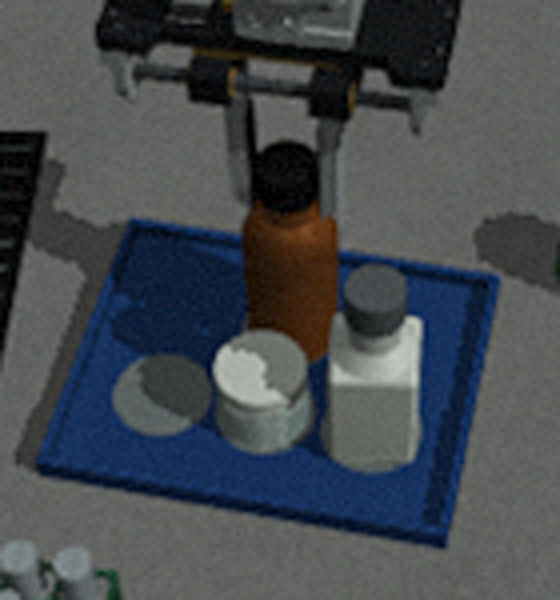

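The fingers hold the cap (crop 285,180). I lift and carry it to the mat centre.

```bash
python3 -m pendant '[[0,0,-0.06,0,0,0,1],[0,0,-0.13,0,0,0,1],[0,0,-0.13,0,0,0,1],[0,0.06,0,0,0,0,1],[0,0.12,0,0,0,0,1],[0.02,0.2,0,0,0,0,1],[0.02,0.22,0,0,0,0,1],[0.02,0.23,0,0,0,0,1],[0.02,0.23,0,0,0,0,1],[0.02,0.23,0,0,0,0,1]]' && python3 -m pendant '[[0.02,0.23,0,0,0,0,1],[0.02,0.23,0,0,0,0,1],[0,0.22,0,0,0,0,1],[0,0.14,0,0,0,0,1],[0,0.08,0,0,0,0,1],[0,0.06,0,0,0,0,1],[0,0,0,0,0,0,1],[0,0,0,0,0,0,1],[0,0,0,0,0,0,1]]'
```

```text
time_s: 11.3
ee_pos: [0.5138, -0.1742, 0.2593]
eef_rot: [-3.141, 0.001, 0.0]
force: [0.6, 0.6, -5.3]
grip_width: 0.0363
time_s: 12.05
ee_pos: [0.5192, -0.2867, 0.2602]
eef_rot: [-3.141, -0.0, 0.001]
force: [0.3, 0.6, -5.2]
grip_width: 0.0364
```

```bash
python3 -m pendant '[[0,0,0.1,0,0,0,1],[0,0,0.1,0,0,0,1],[0,0,0.06,0,0,0,1],[0,0,0.03,0,0,0,1],[0,0,0.02,0,0,0,1],[0,0,0.01,0,0,0,1],[0,0,0,0,0,0,1],[0,0,0,0,0,0,1]]' && python3 -m pendant '[[0,0,0.008,0,0,0,1],[0,0,0.008,0,0,0,1],[0,0,0,0,0,0,1],[0,0,0,0,0,0,1]]'
```

```text
time_s: 12.72
ee_pos: [0.5192, -0.2877, 0.2221]
eef_rot: [3.141, -0.0, 0.0]
force: [-0.2, -0.2, -4.8]
grip_width: 0.0358
time_s: 13.05
ee_pos: [0.519, -0.2877, 0.2199]
eef_rot: [3.142, -0.0, 0.0]
force: [0.2, 0.3, -4.8]
grip_width: 0.0362
```

```bash
python3 -m pendant '[[0,0,0.008,0,0,0,1],[0,0,0,0,0,0,1],[0,0,0,0,0,0,1]]'
```

```text
time_s: 13.3
ee_pos: [0.5193, -0.2878, 0.2197]
eef_rot: [3.141, -0.001, 0.0]
force: [-0.6, -0.2, 5.3]
grip_width: 0.0363
```

```bash
python3 -m pendant '[[0,0,0,0,0,0,-1],[0,0,0,0,0,0,-1],[0,0,0,0,0,0,-1],[0,0,0,0,0,0,-1],[0,0,-0.1,0,0,0,-1],[0,0,-0.2,0,0,0,-1],[0,0,-0.2,0,0,0,-1],[0,0,-0.12,0,0,0,-1],[0,0,0,0,0,0,-1]]' && python3 -m pendant '[[0.035,-0.23,0,0,0,0,-1],[0.035,-0.23,0,0,0,0,-1],[0.035,-0.23,0,0,0,0,-1],[0.035,-0.23,0,0,0,0,-1],[0.035,-0.23,0,0,0,0,-1],[0.035,-0.23,0,0,0,0,-1],[0.035,-0.23,0,0,0,0,-1],[0.035,-0.23,0,0,0,0,-1],[0.035,-0.23,0,0,0,0,-1],[0.035,-0.23,0,0,0,0,-1]]' && python3 -m pendant '[[0.035,-0.23,0,0,0,0,-1],[0.035,-0.23,0,0,0,0,-1],[0,0,0,0,0,0,-1],[0,0,0,0,0,0,-1],[0,0,0,0,0,0,-1]]'
python3 - <<'E'
from h import *
c=cam("wrist"); cv2.imwrite("pics/w4.png",c["image"][:,:,::-1])
import pickle; pickle.dump(c,open("w4.pkl","wb"))
c=cam("scene"); crop(c["image"],80,90,320,230,3,"s5.png")
E
```

```text
time_s: 14.05
ee_pos: [0.5196, -0.288, 0.2976]
eef_rot: [3.138, -0.005, 0.0]
force: [-0.3, 0.2, -0.0]
grip_width: 0.0918
time_s: 14.88
ee_pos: [0.5608, -0.0103, 0.2928]
eef_rot: [-3.142, 0.001, 0.0]
force: [0.1, 0.0, -0.1]
grip_width: 0.094
time_s: 15.3
ee_pos: [0.5692, 0.0432, 0.2929]
eef_rot: [3.141, 0.001, 0.0]
force: [-0.1, -0.7, 0.3]
grip_width: 0.0945
```

View pics/w4.png

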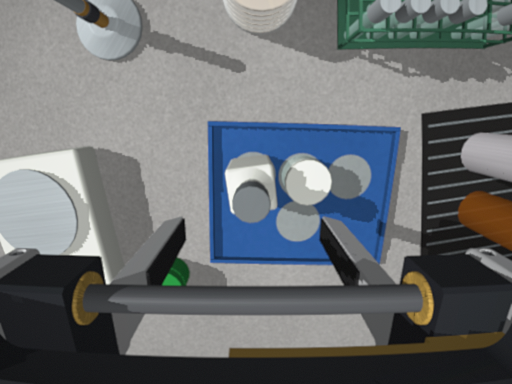

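View pics/s5.png

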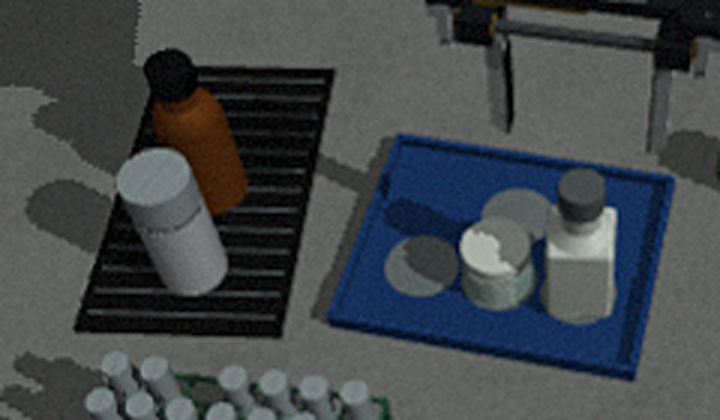

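Round bottle and canister both stand upright on the mat; the square cap top is at wrist (251,203), centred. I descend and grip.

```bash
python3 - <<'E'
from h import *
import pickle; c=pickle.load(open("w4.pkl","rb"))
print(onz(c,(251,203),.142))
E
python3 -m pendant '[[0.005,-0.005,0.12,0,0,0,-1],[0,0,0.12,0,0,0,-1],[0,0,0.12,0,0,0,-1],[0,0,0.12,0,0,0,-1],[0,0,0.12,0,0,0,-1],[0,0,0.1,0,0,0,-1],[0,0,0,0,0,0,-1],[0,0,0,0,0,0,-1]]' && python3 -m pendant '[[0,0,0,0,0,0,1],[0,0,0,0,0,0,1],[0,0,0,0,0,0,1],[0,0,0,0,0,0,1],[0,0,0,0,0,0,1],[0,0,0,0,0,0,1],[0,0,0,0,0,0,1],[0,0,0,0,0,0,1],[0,0,0,0,0,0,1]]' 30
```

```text
[[0.57046604 0.04408275 0.142     ]]
time_s: 16.07
ee_pos: [0.5699, 0.0437, 0.2092]
eef_rot: [3.142, 0.001, -0.0]
force: [0.6, 0.2, 0.5]
grip_width: 0.094
time_s: 16.82
ee_pos: [0.5699, 0.0442, 0.2093]
eef_rot: [-3.142, 0.0, 0.0]
force: [-1.0, 0.7, -0.1]
grip_width: 0.0372
```

```bash
python3 -m pendant '[[0,0,-0.03,0,0,0,1],[0,0,-0.1,0,0,0,1],[0,0,-0.15,0,0,0,1],[0,0,-0.15,0,0,0,1],[0,0,-0.12,0,0,0,1],[-0.06,0,0,0,0,0,1],[-0.12,0.06,0,0,0,0,1],[-0.15,0.12,0,0,0,0,1],[-0.15,0.18,0,0,0,0,1],[-0.13,0.2,0,0,0,0,1]]' && python3 -m pendant '[[-0.11,0.22,0,0,0,0,1],[-0.1,0.22,0,0,0,0,1],[-0.1,0.22,0,0,0,0,1],[-0.1,0.22,0,0,0,0,1],[-0.08,0.22,0,0,0,0,1],[-0.025,0.22,0,0,0,0,1],[0,0.22,0,0,0,0,1],[0,0.22,0,0,0,0,1],[0,0.22,0,0,0,0,1],[0,0.2,0,0,0,0,1]]' && python3 -m pendant '[[0,0.16,0,0,0,0,1],[0,0.12,0,0,0,0,1],[0,0.08,0,0,0,0,1],[0,0,0,0,0,0,1],[0,0,0,0,0,0,1],[0,0,0,0,0,0,1]]'
python3 - <<'E'
from h import *
c=cam("scene"); crop(c["image"],80,70,320,230,3,"s6.png")
E
```

```text
time_s: 17.65
ee_pos: [0.495, -0.0231, 0.2747]
eef_rot: [-3.141, 0.001, 0.002]
force: [-0.1, -0.8, -3.0]
grip_width: 0.0341
time_s: 18.48
ee_pos: [0.4342, -0.2858, 0.2748]
eef_rot: [-3.141, 0.001, 0.0]
force: [1.1, 0.9, -3.7]
grip_width: 0.0342
time_s: 18.98
ee_pos: [0.4352, -0.327, 0.2753]
eef_rot: [-3.141, 0.0, 0.001]
force: [-0.1, -1.4, -2.7]
grip_width: 0.0342
```

View pics/s6.png

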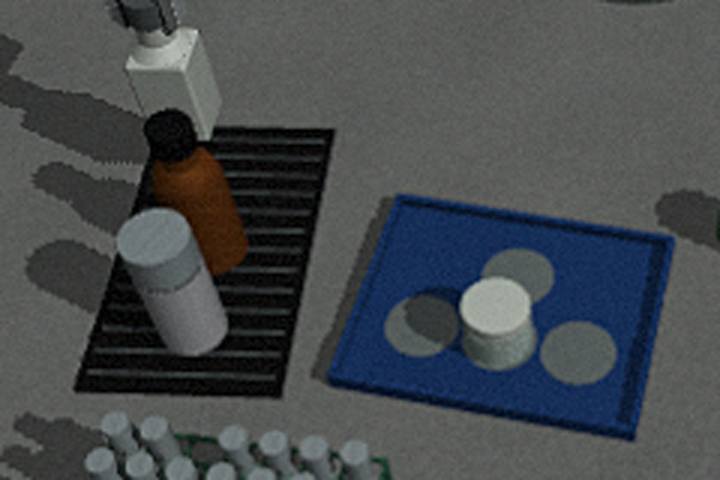

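The square bottle hangs upright (crop 175,75), 26 mm too far in -y. I correct that while lowering.

```bash
python3 -m pendant '[[0,-0.06,0,0,0,0,1],[0,-0.1,0.05,0,0,0,1],[0,-0.056,0.1,0,0,0,1],[0,0,0.12,0,0,0,1],[0,0,0.12,0,0,0,1],[0,0,0.08,0,0,0,1],[0,0,0.05,0,0,0,1],[0,0,0.02,0,0,0,1],[0,0,0,0,0,0,1],[0,0,0,0,0,0,1]]' && python3 -m pendant '[[0,0,0.01,0,0,0,1],[0,0,0.008,0,0,0,1],[0,0,0,0,0,0,1],[0,0,0,0,0,0,1]]' && python3 -m pendant '[[0,0,0.008,0,0,0,1],[0,0,0,0,0,0,1],[0,0,0,0,0,0,1]]'
```

```text
time_s: 19.87
ee_pos: [0.4352, -0.302, 0.2111]
eef_rot: [3.141, -0.001, 0.0]
force: [0.3, 0.3, -2.6]
grip_width: 0.0344
time_s: 20.2
ee_pos: [0.4351, -0.302, 0.2084]
eef_rot: [3.142, -0.0, 0.0]
force: [-0.4, -1.0, -2.2]
grip_width: 0.0343
time_s: 20.45
ee_pos: [0.4353, -0.302, 0.2079]
eef_rot: [3.141, -0.001, 0.0]
force: [-0.3, 0.7, 4.0]
grip_width: 0.0342
```

```bash
python3 -m pendant '[[0,0,0,0,0,0,-1],[0,0,0,0,0,0,-1],[0,0,0,0,0,0,-1],[0,0,0,0,0,0,-1],[0,0,-0.1,0,0,0,-1],[0,0,-0.2,0,0,0,-1],[0,0,-0.25,0,0,0,-1],[0,0,-0.2,0,0,0,-1],[0,0,0,0,0,0,-1]]' && python3 -m pendant '[[0.1,-0.2,0,0,0,0,-1],[0.1,-0.21,0,0,0,0,-1],[0.1,-0.21,0,0,0,0,-1],[0.1,-0.21,0,0,0,0,-1],[0.1,-0.21,0,0,0,0,-1],[0.1,-0.21,0,0,0,0,-1],[0.1,-0.21,0,0,0,0,-1],[0.1,-0.21,0,0,0,0,-1],[0.1,-0.21,0,0,0,0,-1],[0.1,-0.21,0,0,0,0,-1]]' && python3 -m pendant '[[0.123,-0.235,0,0,0,0,-1],[0,0,0,0,0,0,-1],[0,0,0,0,0,0,-1],[0,0,0,0,0,0,-1]]'
python3 - <<'E'
from h import *
c=cam("wrist"); cv2.imwrite("pics/w5.png",c["image"][:,:,::-1])
import pickle; pickle.dump(c,open("w5.pkl","wb"))
c=cam("scene"); crop(c["image"],80,70,320,230,3,"s7.png")
E
```

```text
time_s: 21.2
ee_pos: [0.4358, -0.3026, 0.3022]
eef_rot: [3.137, -0.006, 0.0]
force: [0.1, -1.0, 0.6]
grip_width: 0.0907
time_s: 22.03
ee_pos: [0.5553, -0.0498, 0.2968]
eef_rot: [-3.142, 0.001, 0.0]
force: [0.3, -1.1, -0.0]
grip_width: 0.0943
time_s: 22.37
ee_pos: [0.5695, -0.0232, 0.2968]
eef_rot: [3.141, 0.001, 0.001]
force: [-0.4, -0.7, -0.3]
grip_width: 0.0937
```

View pics/w5.png

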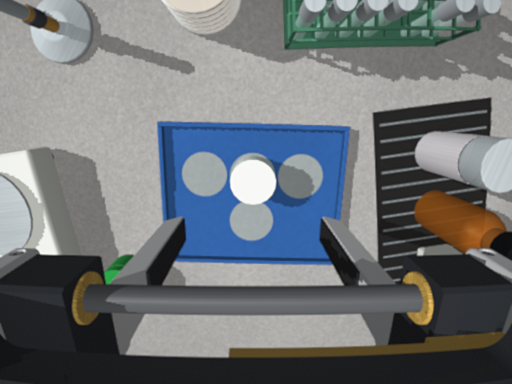

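View pics/s7.png

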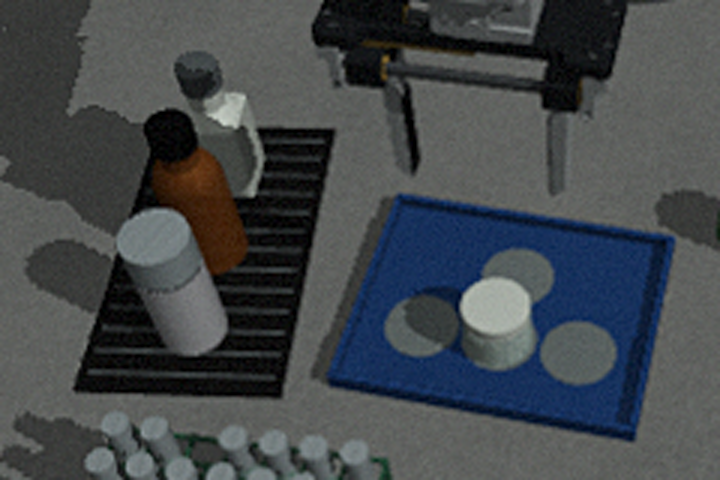

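All three containers stand on the mat; the jar is at wrist (253,182), with the four marks visible around it.

```bash
python3 - <<'E'
from h import *
import pickle; c=pickle.load(open("w5.pkl","rb"))
print(onz(c,(253,182),.054),onz(c,[(204,174),(300,177),(251.5,220.5)],.006))
E
python3 -m pendant '[[0,0,0.18,0,0,0,-1],[0,0,0.18,0,0,0,-1],[0,0,0.18,0,0,0,-1],[0,0,0.18,0,0,0,-1],[0,0,0.18,0,0,0,-1],[0,0,0.18,0,0,0,-1],[0,0,0.18,0,0,0,-1],[0,0,0.15,0,0,0,-1],[0,0,0.11,0,0,0,-1],[0,0,0,0,0,0,-1]]' && python3 -m pendant '[[0,0,0,0,0,0,1],[0,0,0,0,0,0,1],[0,0,0,0,0,0,1],[0,0,0,0,0,0,1],[0,0,0,0,0,0,1],[0,0,0,0,0,0,1],[0,0,0,0,0,0,1],[0,0,0,0,0,0,1],[0,0,0,0,0,0,1]]' 25
```

```text
[[ 0.56876776 -0.02431892  0.054     ]] [[ 0.56912668  0.04324268  0.006     ]
 [ 0.5648684  -0.08956439  0.006     ]
 [ 0.50078794 -0.02231749  0.006     ]]
time_s: 23.3
ee_pos: [0.5684, -0.0238, 0.1125]
eef_rot: [-3.141, 0.004, -0.001]
force: [-0.2, 0.1, -0.3]
grip_width: 0.0938
time_s: 24.05
ee_pos: [0.5698, -0.023, 0.1153]
eef_rot: [3.141, -0.0, 0.0]
force: [-1.7, -0.7, 5.5]
grip_width: 0.0554
```

```bash
python3 -m pendant '[[0,0,-0.03,0,0,0,1],[0,0,-0.1,0,0,0,1],[0,0,-0.15,0,0,0,1],[0,0,-0.17,0,0,0,1],[0,0,-0.15,0,0,0,1],[0,0,-0.1,0,0,0,1],[0,-0.06,0,0,0,0,1],[0,-0.12,0,0,0,0,1],[-0.02,-0.18,0,0,0,0,1],[-0.03,-0.2,0,0,0,0,1]]' && python3 -m pendant '[[-0.03,-0.22,0,0,0,0,1],[-0.03,-0.22,0,0,0,0,1],[-0.03,-0.22,0,0,0,0,1],[-0.03,-0.22,0,0,0,0,1],[-0.03,-0.22,0,0,0,0,1],[-0.03,-0.22,0,0,0,0,1],[-0.03,-0.22,0,0,0,0,1],[-0.03,-0.22,0,0,0,0,1],[-0.03,-0.2,0,0,0,0,1],[-0.02,-0.18,0,0,0,0,1]]' && python3 -m pendant '[[0,-0.12,0,0,0,0,1],[0,-0.06,0,0,0,0,1],[0,0,0,0,0,0,1],[0,0,0,0,0,0,1],[0,0,0,0,0,0,1]]'
```

```text
time_s: 24.88
ee_pos: [0.5633, 0.045, 0.198]
eef_rot: [-3.142, 0.001, -0.001]
force: [0.8, -0.3, -2.0]
grip_width: 0.0559
time_s: 25.72
ee_pos: [0.5277, 0.303, 0.1978]
eef_rot: [3.141, 0.002, 0.001]
force: [-0.5, 0.1, -1.7]
grip_width: 0.056
time_s: 26.13
ee_pos: [0.529, 0.3217, 0.1988]
eef_rot: [3.141, 0.0, -0.001]
force: [0.1, -0.1, -1.8]
grip_width: 0.0556
```

```bash
python3 -m pendant '[[0,-0.025,0.05,0,0,0,1],[0,0,0.08,0,0,0,1],[0,0,0.05,0,0,0,1],[0,0,0.03,0,0,0,1],[0,0,0.02,0,0,0,1],[0,0,0,0,0,0,1],[0,0,0,0,0,0,1]]'
python3 - <<'E'
from h import *
c=cam("scene"); crop(c["image"],340,110,450,230,5,"s8.png")
c=cam("top"); crop(c["image"],80,170,180,280,5,"t8.png")
E
```

```text
time_s: 26.72
ee_pos: [0.5289, 0.3256, 0.1714]
eef_rot: [-3.142, 0.0, 0.0]
force: [0.1, -0.7, -1.8]
grip_width: 0.0557
```

View pics/s8.png

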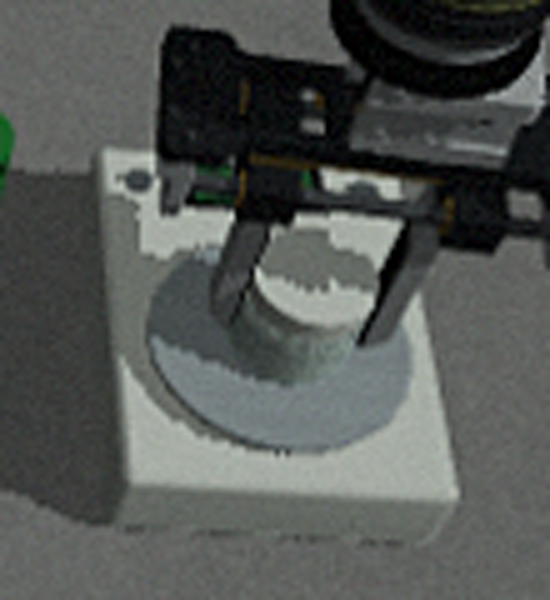

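View pics/t8.png

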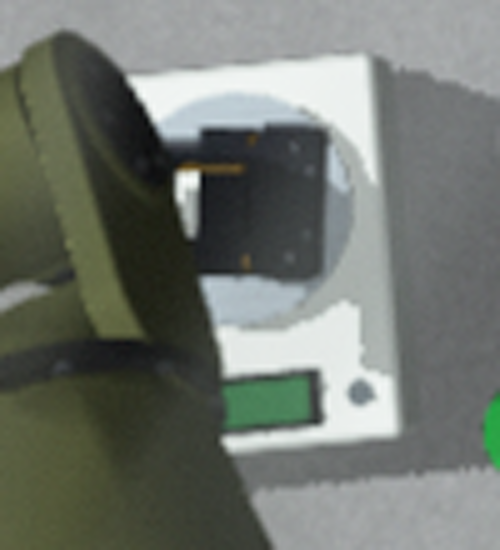

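The jar sits over the middle of the pan (scene crop 300,335). I creep it down.

```bash
python3 -m pendant '[[0,0,0.008,0,0,0,1],[0,0,0.008,0,0,0,1],[0,0,0,0,0,0,1],[0,0,0,0,0,0,1]]' && python3 -m pendant '[[0,0,0.007,0,0,0,1],[0,0,0,0,0,0,1],[0,0,0,0,0,0,1]]'
```

```text
time_s: 27.15
ee_pos: [0.5288, 0.3257, 0.1695]
eef_rot: [3.142, -0.0, 0.0]
force: [0.4, 0.1, -1.9]
grip_width: 0.0557
time_s: 27.4
ee_pos: [0.5288, 0.3257, 0.1694]
eef_rot: [-3.141, -0.0, 0.0]
force: [-2.6, -1.3, 5.1]
grip_width: 0.0559
```

```bash
python3 -m pendant '[[0,0,0,0,0,0,-1],[0,0,0,0,0,0,-1],[0,0,0,0,0,0,-1],[0,0,0,0,0,0,-1],[0,0,-0.1,0,0,0,-1],[0,0,-0.2,0,0,0,-1],[0,0,-0.25,0,0,0,-1],[0,0,-0.25,0,0,0,-1],[0,0,-0.25,0,0,0,-1],[0,0,-0.05,0,0,0,-1]]' && python3 -m pendant '[[-0.03,0.2,0,0,0,0,-1],[-0.03,0.25,0,0,0,0,-1],[-0.03,0.25,0,0,0,0,-1],[-0.03,0.25,0,0,0,0,-1],[-0.03,0.25,0,0,0,0,-1],[-0.03,0.25,0,0,0,0,-1],[-0.03,0.25,0,0,0,0,-1],[-0.03,0.25,0,0,0,0,-1],[-0.03,0.25,0,0,0,0,-1],[-0.03,0.25,0,0,0,0,-1]]' && python3 -m pendant '[[-0.03,0.25,0,0,0,0,-1],[-0.03,0.25,0,0,0,0,-1],[-0.03,0.25,0,0,0,0,-1],[-0.03,0.25,0,0,0,0,-1],[-0.03,0.25,0,0,0,0,-1],[-0.03,0.25,0,0,0,0,-1],[-0.03,0.25,0,0,0,0,-1],[-0.03,0.25,0,0,0,0,-1],[-0.03,0.25,0,0,0,0,-1],[-0.03,0.25,0,0,0,0,-1]]' && python3 -m pendant '[[-0.09,0.25,0,0,0,0,-1],[-0.09,0.03,0,0,0,0,-1],[0,0,0,0,0,0,-1],[0,0,0,0,0,0,-1],[0,0,0,0,0,0,-1]]'
python3 - <<'E'
from h import *
import pickle
c=cam("wrist"); cv2.imwrite("pics/w6.png",c["image"][:,:,::-1]); pickle.dump(c,open("w6.pkl","wb"))
c=cam("scene"); cv2.imwrite("pics/s9.png",cv2.resize(c["image"],(768,576))[:,:,::-1])
c=cam("top"); crop(c["image"],80,170,180,280,5,"t9.png")
E
```

```text
time_s: 28.23
ee_pos: [0.5294, 0.326, 0.3072]
eef_rot: [-3.138, -0.007, 0.0]
force: [0.8, -0.8, 1.2]
grip_width: 0.0938
time_s: 29.07
ee_pos: [0.4924, 0.0303, 0.3011]
eef_rot: [3.142, -0.001, 0.0]
force: [0.5, 0.1, -0.4]
grip_width: 0.094
time_s: 29.9
ee_pos: [0.4565, -0.2698, 0.3011]
eef_rot: [3.141, -0.0, 0.0]
force: [-0.5, -0.4, 0.3]
grip_width: 0.094
time_s: 30.32
ee_pos: [0.4358, -0.3011, 0.301]
eef_rot: [3.142, -0.0, 0.001]
force: [-0.1, -0.2, -0.1]
grip_width: 0.0941
```

View pics/w6.png

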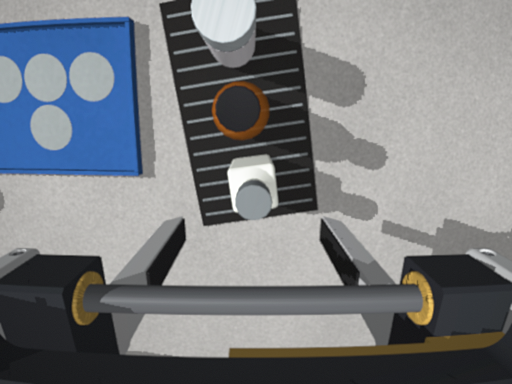

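View pics/s9.png

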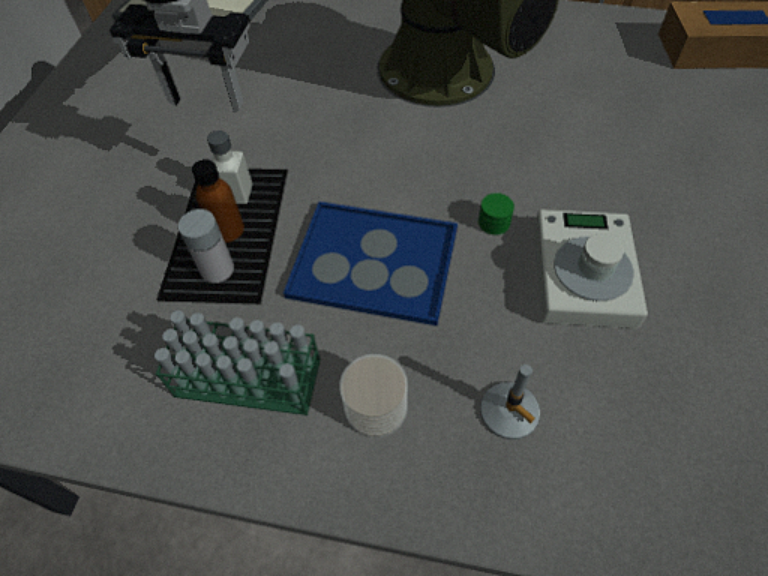

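View pics/t9.png

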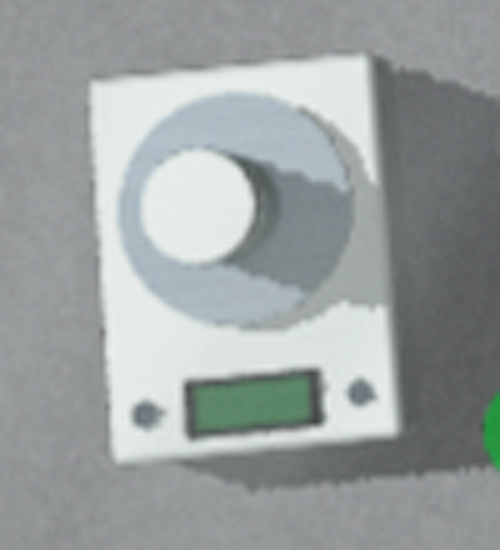

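The jar is upright on the pan; its lid is at top crop (199,207) with the pan at (236,210), and at scene (604,244). I work out the offset, and the square cap at wrist (254,200).

```bash
python3 - <<'E'
from h import *
import pickle
t=cam("top");s=cam("scene"); c=pickle.load(open("w6.pkl","rb"))
p=(np.array([199,207])+.5)/5-.5+[80,170]; q=(np.array([604,244])+.5)*2/3-.5
print("jar",tri(t,p,s,q),onz(t,p,.108),onz(s,q,.108)); pp=(np.array([236,210])+.5)/5-.5+[80,170]; print("pan",onz(t,pp,.06))
print("sqcap",onz(c,(254,200),.140), "rb",onz(c,(238,110),.154))
print("marks",onz(c,[(91,76.5),(51,127),(6,80)],.006))
E
```

```text
jar (array([0.52867373, 0.32394328, 0.11634661]), np.float64(0.0006375704840696647)) [[0.52884328 0.3264288  0.108     ]] [[0.52147458 0.32666485 0.108     ]]
pan [[0.52847089 0.32364271 0.06      ]]
sqcap [[ 0.43708231 -0.30281701  0.14      ]] rb [[ 0.51675731 -0.28970146  0.154     ]]
marks [[ 0.5668629  -0.08808342  0.006     ]
 [ 0.50252343 -0.02105036  0.006     ]
 [ 0.5683533   0.03769058  0.006     ]]
```

The jar is within about 3 mm of the pan's centre. I pick the square bottle back up.

```bash
python3 -m pendant '[[0,0,0.13,0,0,0,-1],[0,0,0.14,0,0,0,-1],[0,0,0.14,0,0,0,-1],[0,0,0.14,0,0,0,-1],[0,0,0.14,0,0,0,-1],[0,0,0.086,0,0,0,-1],[0,0,0,0,0,0,-1],[0,0,0,0,0,0,-1]]' && python3 -m pendant '[[0,0,0,0,0,0,1],[0,0,0,0,0,0,1],[0,0,0,0,0,0,1],[0,0,0,0,0,0,1],[0,0,0,0,0,0,1],[0,0,0,0,0,0,1],[0,0,0,0,0,0,1],[0,0,0,0,0,0,1],[0,0,0,0,0,0,1],[0,0,0,0,0,0,1]]' 30
```

```text
time_s: 31.23
ee_pos: [0.4356, -0.3019, 0.2077]
eef_rot: [-3.141, 0.0, 0.001]
force: [-0.1, 0.1, 0.4]
grip_width: 0.0945
time_s: 32.07
ee_pos: [0.4354, -0.3019, 0.2075]
eef_rot: [-3.142, 0.0, 0.0]
force: [0.8, 0.7, 0.6]
grip_width: 0.0342
```

```bash
python3 -m pendant '[[0,0,-0.04,0,0,0,1],[0,0,-0.12,0,0,0,1],[0,0,-0.12,0,0,0,1],[0,0,-0.08,0,0,0,1],[0,-0.06,0,0,0,0,1],[0,-0.12,0,0,0,0,1],[0,-0.2,0,0,0,0,1],[0,-0.22,0,0,0,0,1],[0,-0.22,0,0,0,0,1],[0,-0.22,0,0,0,0,1]]' && python3 -m pendant '[[0.1,-0.22,0,0,0,0,1],[0.15,-0.22,0,0,0,0,1],[0.15,-0.22,0,0,0,0,1],[0.15,-0.22,0,0,0,0,1],[0.15,-0.22,0,0,0,0,1],[0.15,-0.22,0,0,0,0,1],[0.1,-0.2,0,0,0,0,1],[0.1,-0.16,0,0,0,0,1],[0.07,-0.1,0,0,0,0,1],[0,-0.063,0,0,0,0,1]]' && python3 -m pendant '[[0,0,0,0,0,0,1],[0,0,0,0,0,0,1],[0,0,0,0,0,0,1]]'
```

```text
time_s: 32.9
ee_pos: [0.4346, -0.1748, 0.2496]
eef_rot: [-3.141, 0.002, 0.0]
force: [0.9, 0.2, -1.9]
grip_width: 0.0342
time_s: 33.73
ee_pos: [0.5696, 0.0465, 0.2494]
eef_rot: [-3.141, 0.002, 0.002]
force: [0.1, -0.9, -3.5]
grip_width: 0.0342
time_s: 33.98
ee_pos: [0.5691, 0.0435, 0.2505]
eef_rot: [3.141, 0.001, -0.0]
force: [0.5, -0.2, -2.9]
grip_width: 0.0343
```

```bash
python3 -m pendant '[[0.006,-0.004,0.08,0,0,0,1],[0,0,0.1,0,0,0,1],[0,0,0.08,0,0,0,1],[0,0,0.04,0,0,0,1],[0,0,0.02,0,0,0,1],[0,0,0.008,0,0,0,1],[0,0,0,0,0,0,1],[0,0,0,0,0,0,1]]' && python3 -m pendant '[[0,0,0.008,0,0,0,1],[0,0,0.005,0,0,0,1],[0,0,0,0,0,0,1],[0,0,0,0,0,0,1]]'
```

```text
time_s: 34.65
ee_pos: [0.5706, 0.0445, 0.2117]
eef_rot: [3.142, -0.001, 0.0]
force: [1.0, -0.1, -2.9]
grip_width: 0.0343
time_s: 34.98
ee_pos: [0.5704, 0.0445, 0.2099]
eef_rot: [-3.142, -0.0, 0.0]
force: [-0.2, 0.9, -2.5]
grip_width: 0.034
```

```bash
python3 -m pendant '[[0,0,0.008,0,0,0,1],[0,0,0,0,0,0,1],[0,0,0,0,0,0,1]]'
```

```text
time_s: 35.23
ee_pos: [0.5706, 0.0446, 0.2095]
eef_rot: [-3.142, -0.001, 0.0]
force: [-1.7, 0.5, 4.6]
grip_width: 0.0343
```

```bash
python3 -m pendant '[[0,0,0,0,0,0,-1],[0,0,0,0,0,0,-1],[0,0,0,0,0,0,-1],[0,0,0,0,0,0,-1],[0,0,-0.1,0,0,0,-1],[0,0,-0.2,0,0,0,-1],[0,0,-0.25,0,0,0,-1],[0,0,-0.2,0,0,0,-1],[0,0,0,0,0,0,-1]]' && python3 -m pendant '[[-0.036,0.231,0,0,0,0,-1],[-0.036,0.231,0,0,0,0,-1],[-0.036,0.231,0,0,0,0,-1],[-0.036,0.231,0,0,0,0,-1],[-0.036,0.231,0,0,0,0,-1],[-0.036,0.231,0,0,0,0,-1],[-0.036,0.231,0,0,0,0,-1],[-0.036,0.231,0,0,0,0,-1],[-0.036,0.231,0,0,0,0,-1],[-0.036,0.231,0,0,0,0,-1]]' && python3 -m pendant '[[-0.036,0.231,0,0,0,0,-1],[-0.036,0.231,0,0,0,0,-1],[0,0,0,0,0,0,-1],[0,0,0,0,0,0,-1],[0,0,0,0,0,0,-1]]'
python3 - <<'E'
from h import *
import pickle
c=cam("wrist"); cv2.imwrite("pics/w7.png",c["image"][:,:,::-1]); pickle.dump(c,open("w7.pkl","wb"))
c=cam("top"); crop(c["image"],205,165,315,255,7,"t10.png")
E
```

```text
time_s: 35.98
ee_pos: [0.5713, 0.0445, 0.3049]
eef_rot: [-3.141, -0.008, 0.0]
force: [0.2, 1.2, 0.9]
grip_width: 0.0905
time_s: 36.82
ee_pos: [0.5268, -0.234, 0.2991]
eef_rot: [3.142, -0.0, 0.0]
force: [-0.0, -0.6, 0.2]
grip_width: 0.0939
time_s: 37.23
ee_pos: [0.5187, -0.2877, 0.2989]
eef_rot: [-3.141, 0.0, 0.0]
force: [-0.8, 0.6, -0.7]
grip_width: 0.094
```

View pics/w7.png

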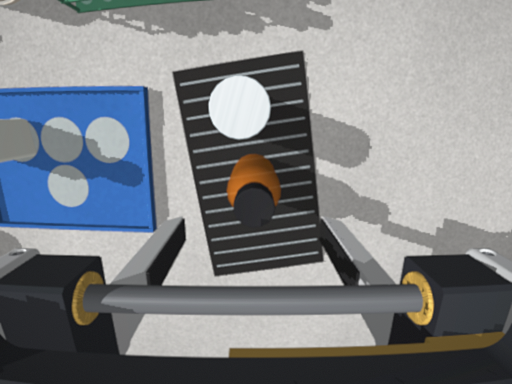

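View pics/t10.png

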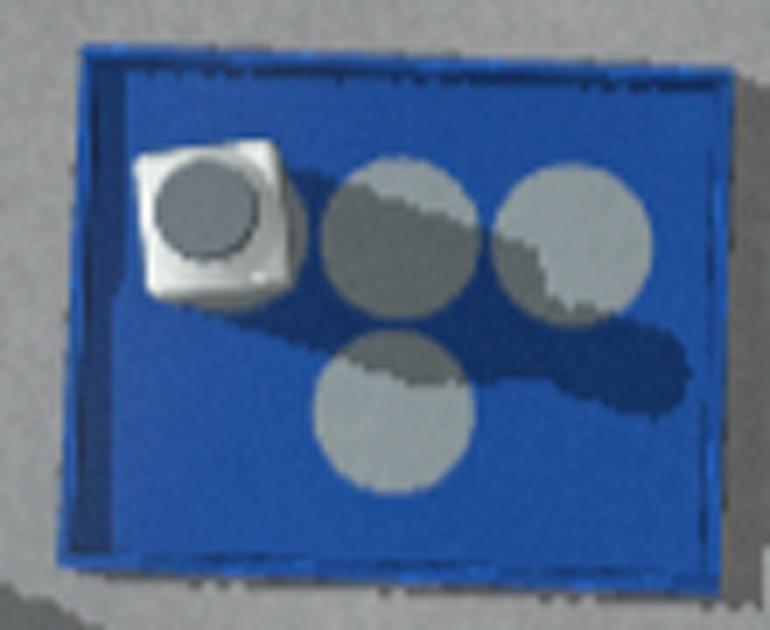

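In the same top crop the square cap is at (207,209), against (207,213) at the start, about 1 mm off. The round cap is centred at wrist (254,205); I descend on it.

```bash
python3 -m pendant '[[0,0,0.1,0,0,0,-1],[0,0,0.13,0,0,0,-1],[0,0,0.13,0,0,0,-1],[0,0,0.13,0,0,0,-1],[0,0,0.1,0,0,0,-1],[0,0,0.07,0,0,0,-1],[0,0,0,0,0,0,-1],[0,0,0,0,0,0,-1]]' && python3 -m pendant '[[0,0,0,0,0,0,1],[0,0,0,0,0,0,1],[0,0,0,0,0,0,1],[0,0,0,0,0,0,1],[0,0,0,0,0,0,1],[0,0,0,0,0,0,1],[0,0,0,0,0,0,1],[0,0,0,0,0,0,1],[0,0,0,0,0,0,1],[0,0,0,0,0,0,1]]' 30
```

```text
time_s: 38.0
ee_pos: [0.5188, -0.288, 0.2196]
eef_rot: [-3.141, 0.0, 0.001]
force: [0.3, 0.5, -0.4]
grip_width: 0.0938
time_s: 38.83
ee_pos: [0.5187, -0.2882, 0.2196]
eef_rot: [3.141, -0.0, 0.0]
force: [0.6, -1.2, -1.2]
grip_width: 0.0359
```

```bash
python3 -m pendant '[[0,0,-0.04,0,0,0,1],[0,0,-0.12,0,0,0,1],[0,0,-0.12,0,0,0,1],[0,0,-0.08,0,0,0,1],[0,-0.06,0,0,0,0,1],[-0.02,-0.12,0,0,0,0,1],[-0.02,-0.2,0,0,0,0,1],[-0.02,-0.22,0,0,0,0,1],[-0.02,-0.22,0,0,0,0,1],[-0.02,-0.22,0,0,0,0,1]]' && python3 -m pendant '[[-0.02,-0.22,0,0,0,0,1],[-0.02,-0.22,0,0,0,0,1],[0,-0.22,0,0,0,0,1],[0,-0.22,0,0,0,0,1],[0,-0.16,0,0,0,0,1],[0,-0.11,0,0,0,0,1],[0,-0.062,0,0,0,0,1],[0,0,0,0,0,0,1],[0,0,0,0,0,0,1],[0,0,0,0,0,0,1]]'
```

```text
time_s: 39.67
ee_pos: [0.506, -0.1616, 0.2619]
eef_rot: [-3.141, 0.001, 0.0]
force: [0.9, -0.0, -3.7]
grip_width: 0.0361
time_s: 40.5
ee_pos: [0.5017, -0.0185, 0.2626]
eef_rot: [3.141, 0.0, -0.0]
force: [1.0, 0.8, -4.3]
grip_width: 0.0362
```

```bash
python3 -m pendant '[[0.004,0,0.08,0,0,0,1],[0,0,0.1,0,0,0,1],[0,0,0.08,0,0,0,1],[0,0,0.04,0,0,0,1],[0,0,0.02,0,0,0,1],[0,0,0,0,0,0,1],[0,0,0,0,0,0,1]]' && python3 -m pendant '[[0,0,0.008,0,0,0,1],[0,0,0.008,0,0,0,1],[0,0,0,0,0,0,1],[0,0,0,0,0,0,1]]' && python3 -m pendant '[[0,0,0.008,0,0,0,1],[0,0,0,0,0,0,1],[0,0,0,0,0,0,1]]'
```

```text
time_s: 41.08
ee_pos: [0.5024, -0.018, 0.2246]
eef_rot: [3.142, -0.0, 0.0]
force: [0.1, -0.0, -4.8]
grip_width: 0.0363
time_s: 41.42
ee_pos: [0.5023, -0.0179, 0.2226]
eef_rot: [3.142, -0.0, 0.0]
force: [1.2, 1.0, -4.6]
grip_width: 0.0361
time_s: 41.67
ee_pos: [0.5023, -0.0179, 0.2216]
eef_rot: [3.142, -0.0, 0.0]
force: [-0.1, 0.0, -3.1]
grip_width: 0.036
```

```bash
python3 -m pendant '[[0,0,0.006,0,0,0,1],[0,0,0,0,0,0,1],[0,0,0,0,0,0,1]]'
```

```text
time_s: 41.92
ee_pos: [0.5026, -0.018, 0.2215]
eef_rot: [3.141, -0.001, 0.0]
force: [-0.9, -1.3, 5.7]
grip_width: 0.036
```

```bash
python3 -m pendant '[[0,0,0,0,0,0,-1],[0,0,0,0,0,0,-1],[0,0,0,0,0,0,-1],[0,0,0,0,0,0,-1],[0,0,-0.1,0,0,0,-1],[0,0,-0.2,0,0,0,-1],[0,0,-0.2,0,0,0,-1],[0,0,-0.15,0,0,0,-1],[0,0,0,0,0,0,-1]]' && python3 -m pendant '[[0.084,0.215,0,0,0,0,-1],[0.084,0.215,0,0,0,0,-1],[0.084,0.215,0,0,0,0,-1],[0.084,0.215,0,0,0,0,-1],[0.084,0.215,0,0,0,0,-1],[0.084,0.215,0,0,0,0,-1],[0.084,0.215,0,0,0,0,-1],[0.084,0.215,0,0,0,0,-1],[0.084,0.215,0,0,0,0,-1],[0.084,0.215,0,0,0,0,-1]]' && python3 -m pendant '[[0,0,0,0,0,0,-1],[0,0,0,0,0,0,-1],[0,0,0,0,0,0,-1]]'
python3 - <<'E'
from h import *
import pickle
c=cam("wrist"); cv2.imwrite("pics/w8.png",c["image"][:,:,::-1]); pickle.dump(c,open("w8.pkl","wb"))
c=cam("top"); crop(c["image"],205,165,315,255,7,"t11.png")
E
```

```text
time_s: 42.67
ee_pos: [0.503, -0.0179, 0.3023]
eef_rot: [3.141, -0.005, 0.0]
force: [0.5, -1.5, 0.3]
grip_width: 0.0922
time_s: 43.5
ee_pos: [0.6034, -0.2771, 0.2974]
eef_rot: [-3.141, 0.001, 0.0]
force: [0.8, -0.1, 0.9]
grip_width: 0.0939
time_s: 43.75
ee_pos: [0.603, -0.2754, 0.2977]
eef_rot: [-3.141, 0.001, 0.0]
force: [0.1, 0.4, 0.0]
grip_width: 0.0938
```

View pics/w8.png

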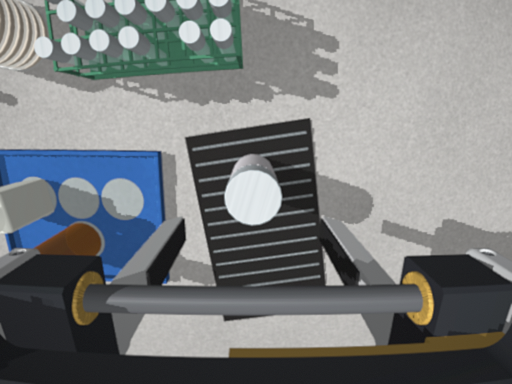

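View pics/t11.png

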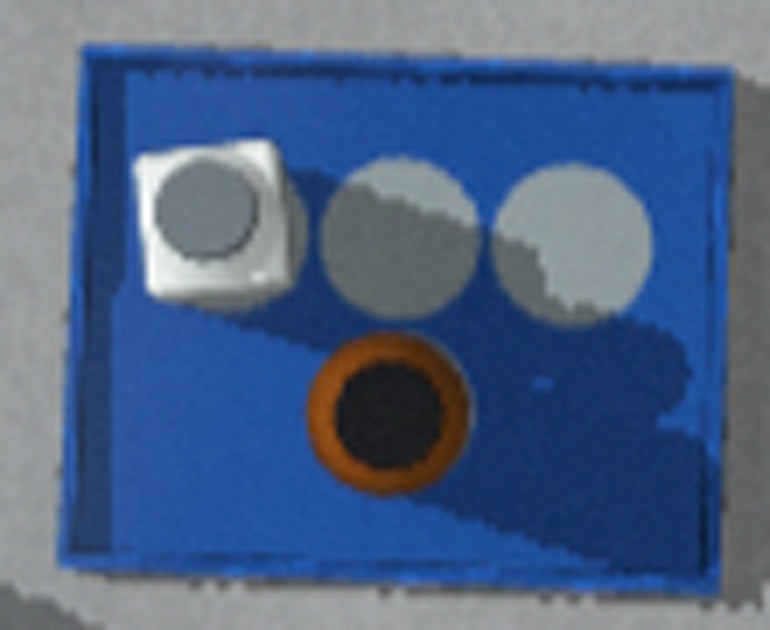

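The round bottle is back: cap at top crop (389,414), against (391,415) before. The canister is centred under the gripper at wrist (253,196); I descend.

```bash
python3 -m pendant '[[0,0,0.12,0,0,0,-1],[0,0,0.15,0,0,0,-1],[0,0,0.15,0,0,0,-1],[0,0,0.15,0,0,0,-1],[0,0,0.15,0,0,0,-1],[0,0,0.13,0,0,0,-1],[0,0,0.08,0,0,0,-1],[0,0,0,0,0,0,-1],[0,0,0,0,0,0,-1]]' && python3 -m pendant '[[0,0,0,0,0,0,1],[0,0,0,0,0,0,1],[0,0,0,0,0,0,1],[0,0,0,0,0,0,1],[0,0,0,0,0,0,1],[0,0,0,0,0,0,1],[0,0,0,0,0,0,1],[0,0,0,0,0,0,1],[0,0,0,0,0,0,1]]' 30
```

```text
time_s: 44.6
ee_pos: [0.6033, -0.2755, 0.1877]
eef_rot: [3.142, -0.0, 0.001]
force: [0.5, 0.6, -0.7]
grip_width: 0.0942
time_s: 45.35
ee_pos: [0.6032, -0.2759, 0.1873]
eef_rot: [3.142, -0.0, 0.0]
force: [-0.6, 0.1, 1.9]
grip_width: 0.0553
```

```bash
python3 -m pendant '[[0,0,-0.04,0,0,0,1],[0,0,-0.12,0,0,0,1],[0,0,-0.12,0,0,0,1],[0,0,-0.08,0,0,0,1],[0,-0.06,0,0,0,0,1],[-0.03,-0.12,0,0,0,0,1],[-0.04,-0.2,0,0,0,0,1],[-0.06,-0.22,0,0,0,0,1],[-0.06,-0.22,0,0,0,0,1],[-0.06,-0.22,0,0,0,0,1]]' && python3 -m pendant '[[-0.04,-0.2,0,0,0,0,1],[-0.024,-0.15,0,0,0,0,1],[0,-0.1,0,0,0,0,1],[0,-0.065,0,0,0,0,1],[0,0,0,0,0,0,1],[0,0,0,0,0,0,1],[0,0,0,0,0,0,1]]'
```

```text
time_s: 46.18
ee_pos: [0.5723, -0.1494, 0.2294]
eef_rot: [-3.141, 0.001, 0.0]
force: [1.0, -0.0, -3.5]
grip_width: 0.0551
time_s: 46.77
ee_pos: [0.5655, -0.0901, 0.2302]
eef_rot: [3.141, 0.0, -0.0]
force: [0.9, 0.6, -3.3]
grip_width: 0.0552
```

```bash
python3 -m pendant '[[0,-0.005,0.08,0,0,0,1],[0,0,0.1,0,0,0,1],[0,0,0.08,0,0,0,1],[0,0,0.04,0,0,0,1],[0,0,0.02,0,0,0,1],[0,0,0,0,0,0,1],[0,0,0,0,0,0,1]]' && python3 -m pendant '[[0,0,0.008,0,0,0,1],[0,0,0.008,0,0,0,1],[0,0,0,0,0,0,1],[0,0,0,0,0,0,1]]' && python3 -m pendant '[[0,0,0.006,0,0,0,1],[0,0,0,0,0,0,1],[0,0,0,0,0,0,1]]'
```

```text
time_s: 47.35
ee_pos: [0.5655, -0.0887, 0.1921]
eef_rot: [3.142, -0.0, 0.0]
force: [0.7, -0.9, -3.4]
grip_width: 0.0554
time_s: 47.68
ee_pos: [0.5655, -0.0887, 0.1902]
eef_rot: [3.142, -0.0, 0.0]
force: [0.0, -0.2, -3.9]
grip_width: 0.0558
time_s: 47.93
ee_pos: [0.5654, -0.0887, 0.1894]
eef_rot: [-3.142, 0.0, 0.0]
force: [1.2, 0.3, -4.3]
grip_width: 0.0555
```

```bash
python3 -m pendant '[[0,0,0.008,0,0,0,1],[0,0,0,0,0,0,1],[0,0,0,0,0,0,1]]'
```

```text
time_s: 48.18
ee_pos: [0.5656, -0.0887, 0.1893]
eef_rot: [3.141, -0.001, 0.0]
force: [-2.8, 1.1, 4.4]
grip_width: 0.0551
```

Contact: release, raise, and back away from the tray to look.

```bash
python3 -m pendant '[[0,0,0,0,0,0,-1],[0,0,0,0,0,0,-1],[0,0,0,0,0,0,-1],[0,0,0,0,0,0,-1],[0,0,-0.1,0,0,0,-1],[0,0,-0.2,0,0,0,-1],[0,0,-0.25,0,0,0,-1],[0,0,-0.25,0,0,0,-1],[0,0,-0.1,0,0,0,-1],[0,0,0,0,0,0,-1]]' && python3 -m pendant '[[-0.1,0.2,0,0,0,0,-1],[-0.1,0.2,0,0,0,0,-1],[-0.1,0.2,0,0,0,0,-1],[-0.1,0.2,0,0,0,0,-1],[-0.1,0.2,0,0,0,0,-1],[-0.1,0.2,0,0,0,0,-1],[-0.1,0.2,0,0,0,0,-1],[0,0,0,0,0,0,-1],[0,0,0,0,0,0,-1],[0,0,0,0,0,0,-1]]'
python3 - <<'E'
from h import *
c=cam("top"); crop(c["image"],205,165,315,255,7,"t12.png")
c=cam("scene"); cv2.imwrite("pics/s12.png",cv2.resize(c["image"],(768,576))[:,:,::-1]); crop(c["image"],185,110,310,220,5,"s13.png")
E
```

```text
time_s: 49.02
ee_pos: [0.566, -0.0888, 0.3]
eef_rot: [3.14, -0.005, 0.0]
force: [0.8, -0.1, 0.1]
grip_width: 0.0941
time_s: 49.85
ee_pos: [0.4815, -0.2562, 0.2954]
eef_rot: [-3.141, 0.001, 0.0]
force: [0.0, 0.4, -0.3]
grip_width: 0.0941
```

View pics/t12.png

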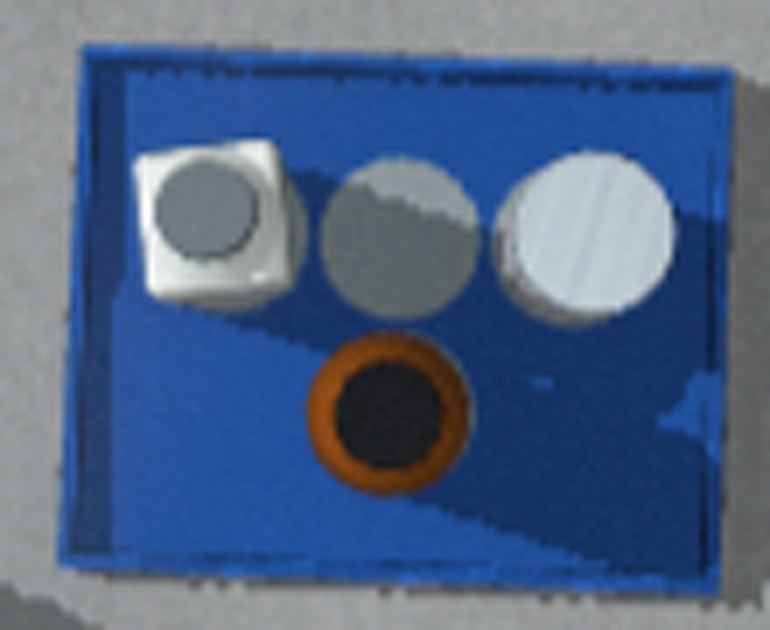

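View pics/s12.png

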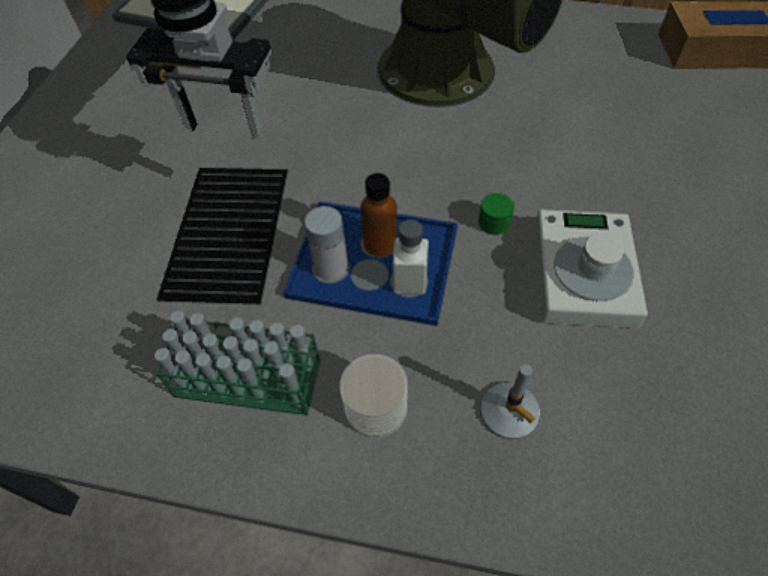

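View pics/s13.png

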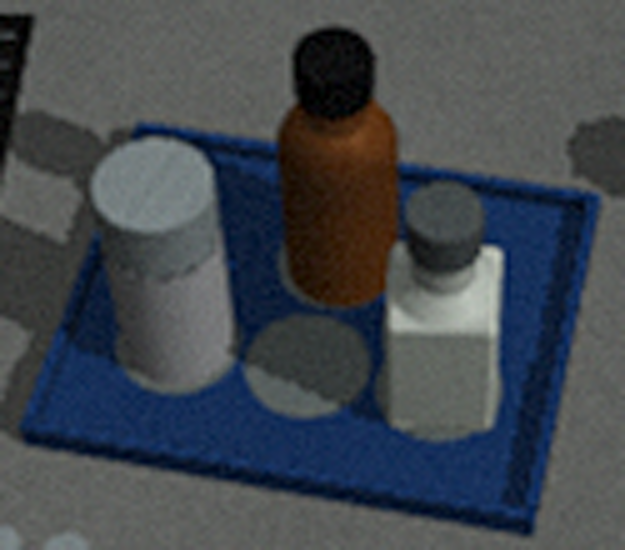

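All three containers are back where the start crops had them (top crop: canister 596,235 against 597,236; square cap 207,209; round cap 389,414). The jar stands on the pan at scene (604,255), the bystanders are in place, and the gripper is clear. Handing in.

```bash
python3 - <<'E'
from station import hand_in
print(hand_in())
E
```

```text
the job is handed in; nothing more can be done
None
```

The job is done and handed in at about 50 s of the 144 s allowed. I moved the canister, round bottle and square bottle to the mat and set the jar on the balance pan. Then I returned the square bottle, round bottle and canister to their spots. No verdict is reported, so the checks below are my own.

**Placements:** each set-down was felt as a 4–6 N contact force before release. In the last top view all three containers are upright and within about 1 mm of their start positions. From the top view, the jar's lid is about 3 mm from the pan's centre.

**Bystanders:** I did not touch the dish stack, tube rack, burner or green look-alike, and the last scene picture shows them where they were. The gripper ended open and clear of everything.

**Disagreements:**
- The two-view height of the jar's lid on the pan came out at 116 mm, against 108 mm expected. I put this down to the coarse scene pixel, because the arm's height at contact (54 mm above where it gripped the jar) fits the pan.
- The round bottle's top measured 161 mm from two views, against 156 mm expected.
- The round bottle's grey mark read about 4 mm from where I gripped the bottle. I returned the bottle to its grip position, not the mark.
- On the way to the mat the square bottle overshot by 26 mm while in the air, and I corrected that before lowering it.

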